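# Refill the lid magazine from behind the tea tins

## Task

The tin closer's lid magazine has run empty and the two round lids for it lie in the stock tray, each behind a tea tin. First set the two tins that stand in front of the round lids aside on the empty sheet pan, upright; then load both round lids flat into the magazine, pushing each one down against the spring until the catches hold it below them; last, put each tin back upright in the spot where it stood. Keep the tins from falling over, and leave the third tin and the square lid where they are.

Things in the scene. Friction and masses are not known exactly. Their poses are not given: they have to be found in the camera images.
- tall_tin_center (a point): centre (half-way up) of the tall round tea tin with its lid on, plain steel with a cardboard-brown label band, 62 mm in diameter, 124 mm high, about 200 g; z is its upward axis. It stands at the front of one lane of the stock tray.
- square_tin_center (a point): centre (half-way up) of the square tea tin with its lid on, plain steel with a cardboard-brown label band, 60 x 60 mm, 104 mm high, about 200 g; x and y are square to its sides. It stands at the front of another lane.
- short_tin_center (a point): centre (half-way up) of the short round tea tin with its lid on, plain steel with a cardboard-brown label band, 62 mm in diameter, 84 mm high, about 140 g; z is its upward axis. It stands at the front of the third lane.
- lid_a_center (a point): centre (half-way up) of one loose round steel tin lid, a flat disc 62 mm in diameter and 16 mm high, about 50 g. It lies in a lane of the stock tray, a few mm behind the tin of that lane.
- lid_b_center (a point): centre of the other loose round lid, the same as the first, in another lane.
- square_lid_center (a point): centre (half-way up) of the loose square steel lid, 60 x 60 mm, 16 mm high, in the remaining lane. It does not fit the magazine and stays.
- tray: fixed wooden stock tray 178 (x) x 250 mm (y), origin under its centre, +x away from the robot along its 3 lanes. Floor 4 mm, rim and 4 mm dividers 22 mm high. Lanes 78 mm wide, 170 long, centres at y = -82, 0, 82: a tin in front (x -48), a lid behind it (x +24, 30 mm free behind). Beside a lid there are only 8 mm: grip it along the lane (x), once the tin before it is gone.
- magazine_mouth (a point): fixed lid magazine: point on its axis level with the top of its 2 brass flap catches (at +y and -y), 76 mm above the bench. Base 130 x 130 x 10 mm. 4 posts, 10 mm thick, centres at x +-22, y +-31.5 mm, straight to 18 and pointed to 40 mm above the mouth, leave a 67 mm round well; fingers fit between them at +x and -x (53 mm gaps, clear down to the base). A lid laid in the mouth rests on the flaps.
- follower (a joint): travel of the white spring follower plate in the magazine, m: 0 up (4 mm below the mouth), 0.048 fully down; 2 N at the start, 9 N at the end. When a lid's top is pushed 16 to 18 mm below the mouth the flaps spring out over it; let go, it rises against them, its top 3 mm below the mouth (0.015). The next lid goes on top the same way (both in: 0.031), pushing the first further down.
- pan_floor (a point): empty aluminium sheet pan, fixed: centre of its inner floor, which is 3 mm above the bench. Inside it is 234 mm long (x) and 159 mm wide (y); its rim stands 19 mm above the inner floor (with its bead about 21).
There are look-alikes about, which are no part of the job. Leave any blue look-alike of the part that bears lid_b_center alone.

How it is judged:
By the outcome, as a careful person would: the job done as asked, in the order asked, and still so for the second after the job is handed in, with the robot touching nothing.
It also fails if it takes over 128 s, if anything falls off the work surface, if the arm or the gripper's body presses on something with over 40 N, if the wrist force passes 120 N, or if a joint passes its speed limit or range.

## Robot

A 6-joint arm with a two-finger parallel gripper is mounted at the origin on the work surface. World frame = base frame: x ahead of the robot, y to its left, z up, the work surface at z = 0. Lengths are in m, angles in rad, forces in N, time in s.
With the tool pointing down it reaches from about 0.325 to 0.775 m from the base axis. Payload 5.5 kg.
Tool frame: the origin (TCP) lies at the very end of the fingers, on their centre line; the grasp point (between the pads) lies 19 mm behind it (arm.tcp_to_grasp is the distance from the TCP to the grasp point, in m); z points along the fingers, y is the direction in which the jaws open and shut (so a half turn about z gives the same grasp; the last joint's range is limited). The gripper opens to 88 mm and grips with 3 to 60 N. Pads are 20 mm wide; open, the fingers measure 115 mm over their backs; the gripper's body (75 mm by 178 mm) begins 61 mm behind the grasp point.
Start: joints at [1.134, 0.091, 1.231, -0, 1.82, -0.057], TCP at [0.222, 0.557, 0.194] pointing down, gripper open.
Joint ranges: [-2.87, 2.87], [-0.86, 2.18], [0.17, 2.46], [-1.51, 4.65], [0.06, 2.69], [-2.65, 2.65]. Speed limits (rad/s): [2.57, 2.57, 3.01, 3.14, 3.14, 3.14].

## Interface

Orientations are given as a 3x3 rotation matrix whose columns are the frame's x, y, z axes.
In Python, from bench import arm gives the robot as it stands. The module is installed in compiled form; this text tells all that it offers.
- The arm moves only by the tool apply_moves, never from a script. Its argument "moves" is a list of rows, each an object of numbers: "dx", "dy", "dz": the shift along the tool's x, y, z in cm; "roll": the turn about the tool's z in rad; "claw": the opening, from -1 (shut) to 1 (fully open). In form: [{"dx": .., "dy": .., "dz": .., "roll": .., "claw": ..}, ...]. A call has 1 to 20 rows; each row shifts and turns the commanded pose from where the row before left it, along the tool's axes as they then stand; what a row does not reach is not made up. A row lasts 1/8 s, in which the tool goes at most 62.5 mm and 10.7 degrees, less where a joint would pass 70% of its speed; a pose out of reach is approached as far as the arm can. A call is refused whole if a number of a shift passes 6.25 or a number of a turn 0.188, either way. A call with a gripper value outside its range is refused whole. The fingers move at their own pace and stop on an object; "squeeze" is the grip in N (left out, the last holds). Time passes only in rows, so rows that do not move let the fingers close. It gives the time, the measured TCP pose, the force and the opening at its end, in the units of the state.
- arm.state(): the state, without advancing time (a new reading comes with each control period).
- arm.grab_frame(name): name is "side" or "top" or "wrist"; returns the picture (420x560x3 uint8, red, green, blue); there is no depth.
- arm.camera_model(name): a dict with "K" (3x3 intrinsics, pixels), "origin" and "orientation" of the camera in the world. Camera axes: x right, y down, z forward; pixel columns grow to the right and rows downward; lengths in m; the calibration is good to about 2 mm. A picture is of the moment at which its call begins: read the wrist's pose just before it. camera_model takes no time and is no camera call; for the wrist camera it gives the pose at the moment of the call.
- arm.job_done(): hands the job in, once; it reports no verdict.
The state is a dict: "t": time; "q": joint angles; "dq": joint speeds; "tau": joint torques, N m; "eef_pos": TCP position; "orientation": TCP orientation; "wrist_force": force on the tool from outside, world axes, zero at the start; "ft_torque": the same for the moment, N m; "gripper_width": finger opening in m.
Only numpy, scipy, OpenCV 4.12 (cv2) and the standard library are available. Lean on these libraries where they do the work, as an engineer would, in place of code of your own. Each camera call takes 0.05 s, during which the arm holds its last target.

## Working session

There is one attempt and no reset: what is moved stays moved. The work goes in short steps, Python scripts to look and compute and a tool call to move; the robot and the scene stay as the last step left them, time stands still between calls to the robot, and variables do not carry over. Pictures are saved under pics/ and viewed, and the job is handed in when it is done.

Besides the shell and the picture viewer there is one more tool, called as a command line: name --argument value ..., lists and objects as JSON in quotes. apply_moves: Moves the arm, as the interface text tells. Its arguments: {"type":"object","properties":{"moves":{"type":"array","items":{"type":"object","properties":{"dx":{"type":"number"},"dy":{"type":"number"},"dz":{"type":"number"},"roll":{"type":"number"},"claw":{"type":"number"}}}},"squeeze":{"type":"number"}},"required":["moves"]}

```bash
mkdir -p pics; python3 - <<'E'
from bench import arm
import cv2
s=arm.state()
for k,v in s.items(): print(k,v)
for n in ("top","side","wrist"):
    im=arm.grab_frame(n); cv2.imwrite(f"pics/{n}0.png",im[:,:,::-1]); m=arm.camera_model(n); print(n,m)
E
```

```text
t 0.0
q [ 1.13428969e+00  9.18938380e-02  1.23185031e+00 -1.87658410e-05
  1.81981539e+00 -5.66787230e-02]
dq [-0.00036489 -0.00245429  0.00101579 -0.00175163 -0.00058753 -0.00153073]
tau [ 9.53460585e-05 -4.46447790e+01 -4.06451261e+01  6.97500911e-02
  2.91751453e-02 -1.17663776e-04]
eef_pos [0.22230493 0.55692209 0.19280609]
orientation [[-9.28726706e-01  3.70764132e-01 -8.15072517e-04]
 [ 3.70765016e-01  9.28724985e-01 -1.79015145e-03]
 [ 9.32542629e-05 -1.96476184e-03 -9.99998066e-01]]
wrist_force [0.02223262 0.60258677 0.81175696]
ft_torque [ 0.00380416 -0.04750157  0.02533652]
gripper_width 0.08758668193649552
top {'K': array([[401.56680634,   0.        , 285.69501116],
       [  0.        , 401.56680634, 209.85822897],
       [  0.        ,   0.        ,   1.        ]]), 'origin': array([0.4056272 , 0.03870505, 1.02255252]), 'orientation': array([[-0.02887407, -0.99549574,  0.0903024 ],
       [-0.99932483,  0.03080191,  0.02002818],
       [-0.02271946, -0.08966314, -0.99571298]])}
side {'K': array([[524.37116311,   0.        , 286.76154915],
       [  0.        , 524.37116311, 211.25803591],
       [  0.        ,   0.        ,   1.        ]]), 'origin': array([-0.22524071, -0.63222178,  0.68049817]), 'orientation': array([[ 0.7075233 , -0.36985597,  0.60217717],
       [-0.70667843, -0.36540619,  0.6058745 ],
       [-0.00404704, -0.85421594, -0.51990263]])}
wrist {'K': array([[309.4862036 ,   0.        , 284.64263204],
       [  0.        , 309.4862036 , 208.19307048],
       [  0.        ,   0.        ,   1.        ]]), 'origin': array([0.16110741, 0.58107396, 0.38485237]), 'orientation': array([[ 0.37100714,  0.90003226,  0.22868239],
       [ 0.92862906, -0.35922936, -0.09274873],
       [-0.00132742,  0.24677156, -0.96907277]])}
```

View pics/top0.png

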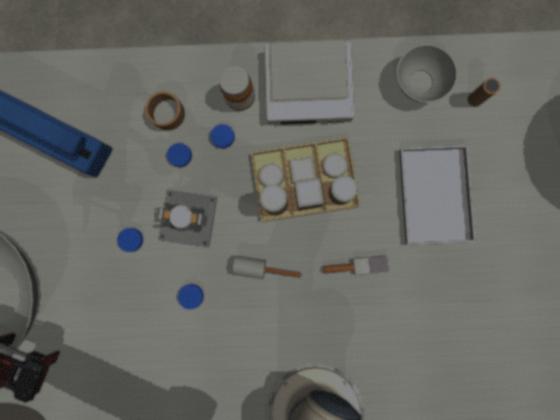

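View pics/side0.png

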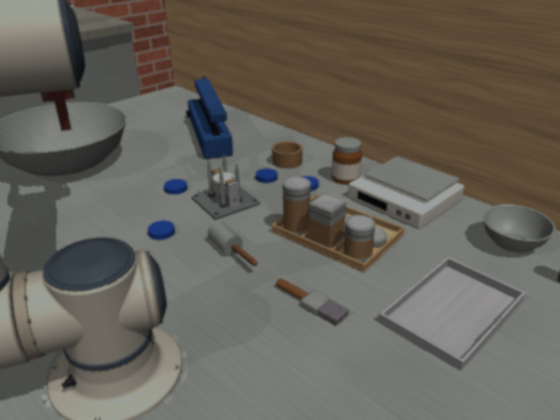

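View pics/wrist0.png

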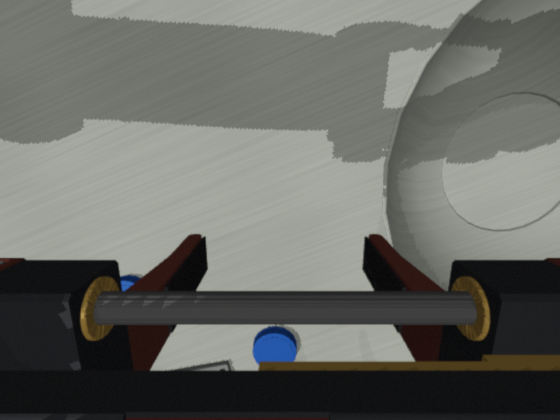

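Top view: the tray is near (305,180). The tall tin is at (273,197) with a round lid behind it, the square tin and square lid are in the middle lane, and the short tin is at (343,188) with a round lid at (335,165). The magazine is at (186,217) and the pan at (436,195). Next I zoom in to measure.

```bash
cat > h.py <<'E'
import numpy as np, cv2
from bench import arm
def ray(n,u,v,m=None):
    m=m or arm.camera_model(n); d=m["orientation"]@np.linalg.solve(m["K"],[u,v,1.]); return np.array(m["origin"]),d
def onz(n,u,v,z,m=None):
    o,d=ray(n,u,v,m); return o+d*(z-o[2])/d[2]
def proj(n,p,m=None):
    m=m or arm.camera_model(n); c=m["K"]@(np.array(m["orientation"]).T@(np.array(p)-m["origin"])); return c[:2]/c[2]
def crop(f,out,x0,y0,x1,y1,s):
    im=cv2.imread(f)[y0:y1,x0:x1]; im=cv2.resize(im,None,fx=s,fy=s,interpolation=cv2.INTER_CUBIC)
    st=10
    for x in range(-(-x0//st)*st,x1,st): cv2.putText(im,str(x),(int((x-x0)*s),8),0,.3,(0,0,255),1); cv2.line(im,(int((x-x0)*s),10),(int((x-x0)*s),16),(0,0,255),1)
    for y in range(-(-y0//st)*st,y1,st): cv2.putText(im,str(y),(0,int((y-y0)*s)+3),0,.3,(0,0,255),1); cv2.line(im,(22,int((y-y0)*s)),(28,int((y-y0)*s)),(0,0,255),1)
    cv2.imwrite(out,im)
E
python3 - <<'E'
from h import *
crop("pics/top0.png","pics/c1.png",245,130,365,225,6)
crop("pics/top0.png","pics/c2.png",145,180,225,255,7)
crop("pics/top0.png","pics/c3.png",390,140,480,250,5)
crop("pics/side0.png","pics/c4.png",265,165,415,275,5)
E
```

```text
(no output)
```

View pics/c1.png

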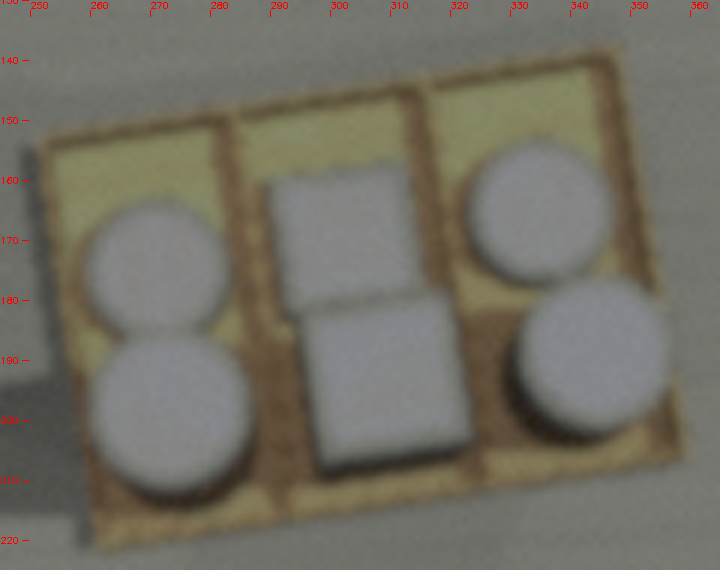

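View pics/c2.png

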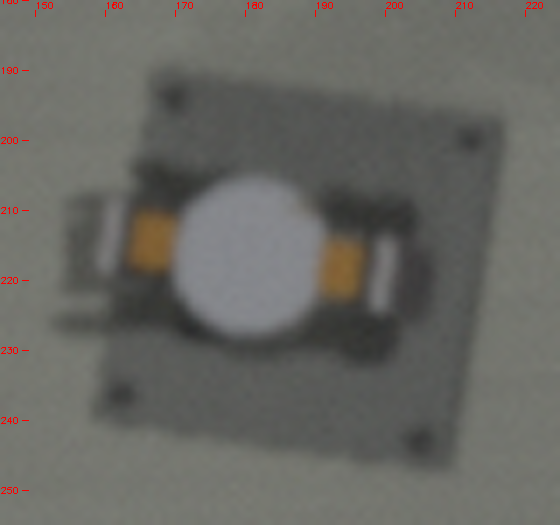

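View pics/c3.png

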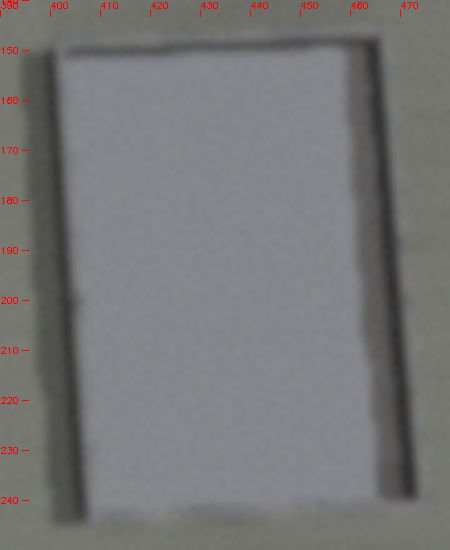

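View pics/c4.png

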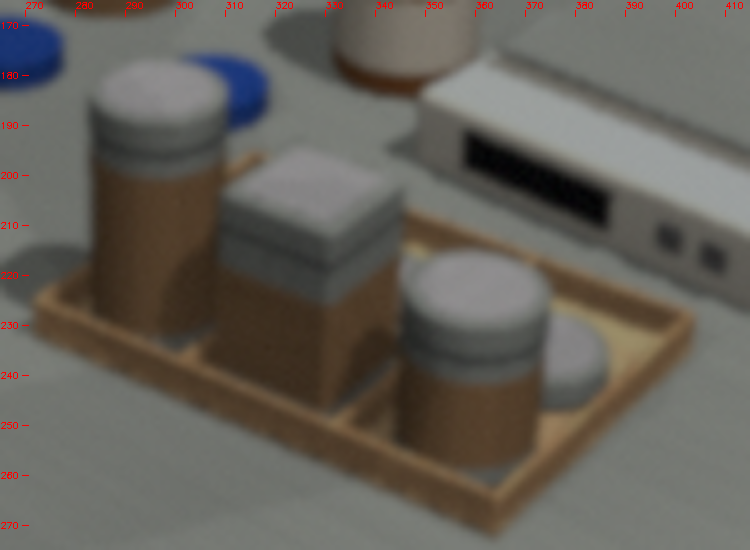

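```bash
python3 - <<'E'
from h import *
im=cv2.imread("pics/top0.png"); hsv=cv2.cvtColor(im,cv2.COLOR_BGR2HSV)
print(im[199,273],im[170,270],im[190,340],im[217,181],im[150,265])
g=im[:,:,0].astype(int)  # blue: wood is dark in blue
# tray corners (rim outer, z .022)
for nm,u,v in (("FL",261,220.5),("FR",359,206),("BL",251.5,153),("BR",348.5,138.5)):
    print(nm,onz("top",u,v,.022).round(4))
# lids & tins
S=6
def blob(x0,y0,x1,y1,thr):
    c=cv2.resize(im[y0:y1,x0:x1],None,fx=S,fy=S,interpolation=cv2.INTER_CUBIC)
    m=(c[:,:,0]>thr).astype(np.uint8)
    m=cv2.morphologyEx(m,cv2.MORPH_OPEN,np.ones((9,9)))
    cs,_=cv2.findContours(m,cv2.RETR_EXTERNAL,cv2.CHAIN_APPROX_NONE)
    return [(cv2.contourArea(k)/S/S, k[:,0]/S+[x0,y0]-.5+.5/S) for k in cs if cv2.contourArea(k)>100*S*S]
for thr in (105,115):
    for a,k in blob(255,155,360,212,thr):
        print(thr,round(a),k.min(0).round(1),k.max(0).round(1))
    for a,k in blob(165,203,198,230,thr):
        (cx,cy),r=cv2.minEnclosingCircle(k.astype(np.float32)); print("fol",round(a),(cx,cy),r, onz("top",cx,cy,.072).round(4), k.min(0),k.max(0))
E
```

```text
[136 134 133] [131 132 131] [140 134 133] [139 136 135] [ 86 105 110]
FL [0.4716 0.1213 0.022 ]
FR [ 0.5004 -0.1242  0.022 ]
BL [0.644  0.1415 0.022 ]
BR [ 0.6729 -0.1055  0.022 ]
105 886 [259.8 163.1] [285.1 209.8]
105 1035 [290.2 157.1] [321.8 204.8]
105 999 [323.9 154.6] [359.4 199.9]
fol 369 (180.34510803222656, 215.9396514892578) 11.405111312866211 [0.485  0.3098 0.072 ] [169.75 204.75] [190.75       226.91666667]
115 484 [296.4 179.6] [320.8 203.9]
115 415 [332.9 176.2] [355.9 199.4]
115 780 [260.4 164.2] [284.6 208.9]
115 390 [291.1 158.2] [313.2 179.9]
115 335 [324.6 154.6] [345.2 174.6]
fol 344 (180.20323181152344, 215.974853515625) 10.968430519104004 [0.485  0.3101 0.072 ] [169.91666667 205.25      ] [190.25 226.75]
```

```bash
python3 - <<'E'
from h import *
def quad(nm,pts,z):
    P=np.array([onz("top",u,v,z) for u,v in pts])[:,:2]; c=P.mean(0)
    e=[np.linalg.norm(P[i]-P[i-1])for i in range(4)]
    ex=(P[0]+P[1]-P[2]-P[3]); print(nm,c.round(4),np.round(e,4),"yaw",np.arctan2(ex[1],ex[0]).round(3)); print(P.round(4).tolist())
quad("mag",[(166.5,189.5),(216.5,197),(210,247),(158.5,239.5)],.01)
quad("pan",[(400.5,149),(465.5,147.5),(473,240),(406,245)],.022)
c=np.array([.5722,.0083]); a=.117; R=np.array([[np.cos(a),-np.sin(a)],[np.sin(a),np.cos(a)]])
for nm,l,z in (("tall",(-.048,.082),.128),("short",(-.048,-.082),.088),("lidT",(.024,.082),.02),("lidS",(.024,-.082),.02),("sq",(-.048,0),.108)):
    p=c+R@l; print(nm,p.round(4),"top px",proj("top",[*p,z]).round(1),"side",proj("side",[*p,z]).round(1))
print(onz("top",310,121,.05), onz("top",310,121,.03))
for u,v in((160.5,215),(197.8,218.5)): print(onz("top",u,v,.08))
E
```

```text
mag [0.4841 0.3084] [0.1289 0.1304 0.1278 0.1328] yaw -0.152
[[0.5592, 0.3628], [0.5358, 0.2345], [0.4093, 0.2527], [0.432, 0.3835]]
pan [ 0.5222 -0.3168] [0.2411 0.1624 0.2319 0.1645] yaw 0.006
[[0.6414, -0.2349], [0.6396, -0.3972], [0.4077, -0.3996], [0.4002, -0.2353]]
tall [0.515  0.0841] top px [273.1 197.7] side [295.6 182.7]
short [ 0.5341 -0.0787] top px [343.3 189.5] side [357.5 222.2]
lidT [0.5865 0.0925] top px [271.4 174.9] side [313.5 210.9]
lidS [ 0.6056 -0.0703] top px [335.6 165.3] side [372.4 234.1]
sq [0.5245 0.0027] top px [309.  193.5] side [325.7 201.9]
[ 0.71298036 -0.00833999  0.05      ] [ 0.7193009  -0.00930745  0.03      ]
[0.48805503 0.35484375 0.08      ]
[0.47702976 0.26604065 0.08      ]
```

```bash
cat >> h.py <<'E'
def to(x,y,z,jaw=None):
    """shift in tool cm to world TCP target; jaw = world yaw of jaw axis"""
    s=arm.state(); R=np.array(s["orientation"]); d=R.T@(np.array([x,y,z])-s["eef_pos"])*100
    print("t",s["t"],"pos",np.round(s["eef_pos"],4),"F",np.round(s["wrist_force"],1),"w",round(s["gripper_width"],4),"q",np.round(s["q"],2))
    j=np.arctan2(R[1,1],R[0,1]); print("jaw",round(j,4),"shift now",d.round(2))
    if jaw is not None:
        r=-(jaw-j); r=(r+np.pi/2)%np.pi-np.pi/2; c,s_=np.cos(r),np.sin(r)
        print("roll",round(r,3),"shift after roll",np.round([c*d[0]+s_*d[1],-s_*d[0]+c*d[1],d[2]],2))
E
python3 -c "
from h import *
to(.515,.084,.2,.117)"
```

```text
t 0.15 pos [0.2223 0.557  0.1931] F [ 0.3 -0.1  0.9] w 0.0878 q [ 1.13  0.09  1.23  0.    1.82 -0.06]
jaw 1.1911 shift now [-44.72 -33.08  -0.65]
roll 1.074 shift after roll [-50.39  23.55  -0.65]
```

apply_moves --moves '[{"roll": 0.179,"dz": -1},{"roll": 0.179,"dz": -1},{"roll": 0.179,"dz": -1},{"roll": 0.179,"dz": -1},{"roll": 0.179,"dz": -1},{"roll": 0.179,"dz": -1},{"dx": -5.6,"dy": 2.6},{"dx": -5.6,"dy": 2.6},{"dx": -5.6,"dy": 2.6},{"dx": -5.6,"dy": 2.6},{"dx": -5.6,"dy": 2.6},{"dx": -5.6,"dy": 2.6},{"dx": -5.6,"dy": 2.6},{"dx": -5.6,"dy": 2.6},{"dx": -5.6,"dy": 2.6},{},{}]'

```text
validation failed for argument at $.mo...
```

```bash
python3 - <<'E'
from h import *
to(.515,.084,.25,.117)
m=arm.camera_model("wrist")
cv2.imwrite("pics/w1.png",arm.grab_frame("wrist")[:,:,::-1])
print(m)
print(proj("wrist",[.515,.084,.128],m),proj("wrist",[.5341,-.0787,.088],m))
E
```

```text
t 0.15 pos [0.2223 0.557  0.1931] F [ 0.3 -0.1  0.9] w 0.0878 q [ 1.13  0.09  1.23  0.    1.82 -0.06]
jaw 1.1911 shift now [-44.72 -33.09  -5.65]
roll 1.074 shift after roll [-50.4   23.54  -5.65]
{'K': array([[309.4862036 ,   0.        , 284.64263204],
       [  0.        , 309.4862036 , 208.19307048],
       [  0.        ,   0.        ,   1.        ]]), 'origin': array([0.16110741, 0.58107396, 0.38485237]), 'orientation': array([[ 0.37100714,  0.90003226,  0.22868239],
       [ 0.92862906, -0.35922936, -0.09274873],
       [-0.00132742,  0.24677156, -0.96907277]])}
[ 13.00937185 565.22405709] [-53.17649529 564.22695546]
```

View pics/w1.png

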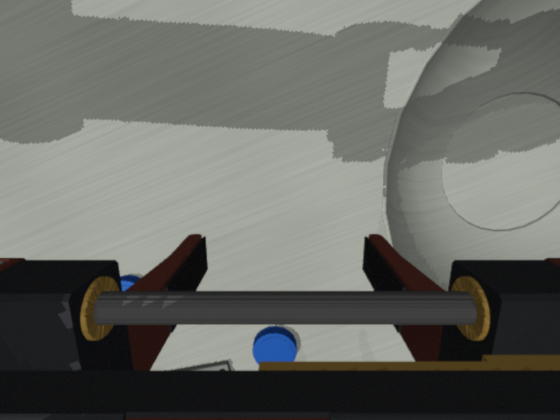

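The arm didn't move. Row format was refused, so I'll give every field.

apply_moves --moves '[{"dx": 0,"dy": 0,"dz": -1,"roll": 0.179,"claw": 1},{"dx": 0,"dy": 0,"dz": -1,"roll": 0.179,"claw": 1},{"dx": 0,"dy": 0,"dz": -1,"roll": 0.179,"claw": 1},{"dx": 0,"dy": 0,"dz": -1,"roll": 0.179,"claw": 1},{"dx": 0,"dy": 0,"dz": -1,"roll": 0.179,"claw": 1},{"dx": 0,"dy": 0,"dz": -1,"roll": 0.179,"claw": 1},{"dx": -5.6,"dy": 2.6,"dz": 0,"roll": 0,"claw": 1},{"dx": -5.6,"dy": 2.6,"dz": 0,"roll": 0,"claw": 1},{"dx": -5.6,"dy": 2.6,"dz": 0,"roll": 0,"claw": 1},{"dx": -5.6,"dy": 2.6,"dz": 0,"roll": 0,"claw": 1},{"dx": -5.6,"dy": 2.6,"dz": 0,"roll": 0,"claw": 1},{"dx": -5.6,"dy": 2.6,"dz": 0,"roll": 0,"claw": 1},{"dx": -5.6,"dy": 2.6,"dz": 0,"roll": 0,"claw": 1},{"dx": -5.6,"dy": 2.6,"dz": 0,"roll": 0,"claw": 1},{"dx": -5.6,"dy": 2.6,"dz": 0,"roll": 0,"claw": 1},{"dx": 0,"dy": 0,"dz": 0,"roll": 0,"claw": 1},{"dx": 0,"dy": 0,"dz": 0,"roll": 0,"claw": 1}]'

```text
t: 2.33
eef_pos: [0.5134, 0.0842, 0.2537]
orientation: [[-0.116, 0.993, -0.001], [0.993, 0.116, 0.0], [0.001, -0.001, -1.0]]
wrist_force: [-0.6, 0.2, 0.5]
gripper_width: 0.0879
```

```bash
python3 - <<'E'
from h import *
to(.515,.084,.25,.117)
m=arm.camera_model("wrist")
cv2.imwrite("pics/w2.png",arm.grab_frame("wrist")[:,:,::-1])
print(m["origin"])
print(proj("wrist",[.515,.084,.128],m),proj("wrist",[.5341,-.0787,.088],m),proj("wrist",[.4841,.3084,.072],m))
E
```

```text
t 2.325 pos [0.5134 0.0842 0.2537] F [-0.6  0.2  0.5] w 0.0879 q [ 0.1  -0.1   1.32  0.    1.93 -0.02]
jaw 0.1164 shift now [-0.04  0.15  0.37]
roll -0.001 shift after roll [-0.04  0.15  0.37]
[0.50663914 0.1496167  0.44554085]
[285.35014779 194.84388726] [285.30536637 311.81660392] [280.8632293  -28.98770078]
```

View pics/w2.png

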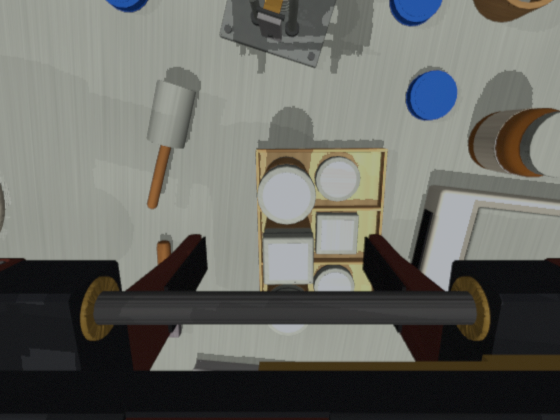

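Wrist view: the tall tin's top is at (287,195), its lid at (338,178), and the square tin and lid lie below them. This agrees with the top view to about 2 mm.

```bash
python3 - <<'E'
from h import *
im=cv2.imread("pics/w2.png"); g=cv2.cvtColor(im,cv2.COLOR_BGR2GRAY)
m=arm.camera_model("wrist")
c=cv2.HoughCircles(cv2.medianBlur(g,3)[150:240,250:390],cv2.HOUGH_GRADIENT,1,25,param1=120,param2=18,minRadius=18,maxRadius=34)
for x,y,r in c[0][:5]:
    x+=250;y+=150; z=.128 if x<315 else .02
    print(x,y,r,onz("wrist",x,y,z,m).round(4))
crop("pics/w2.png","pics/c5.png",240,140,400,300,5)
E
```

```text
286.5 196.5 29.9 [0.5163 0.083  0.128 ]
338.5 180.5 23.0 [0.5887 0.0911 0.02  ]
```

View pics/c5.png

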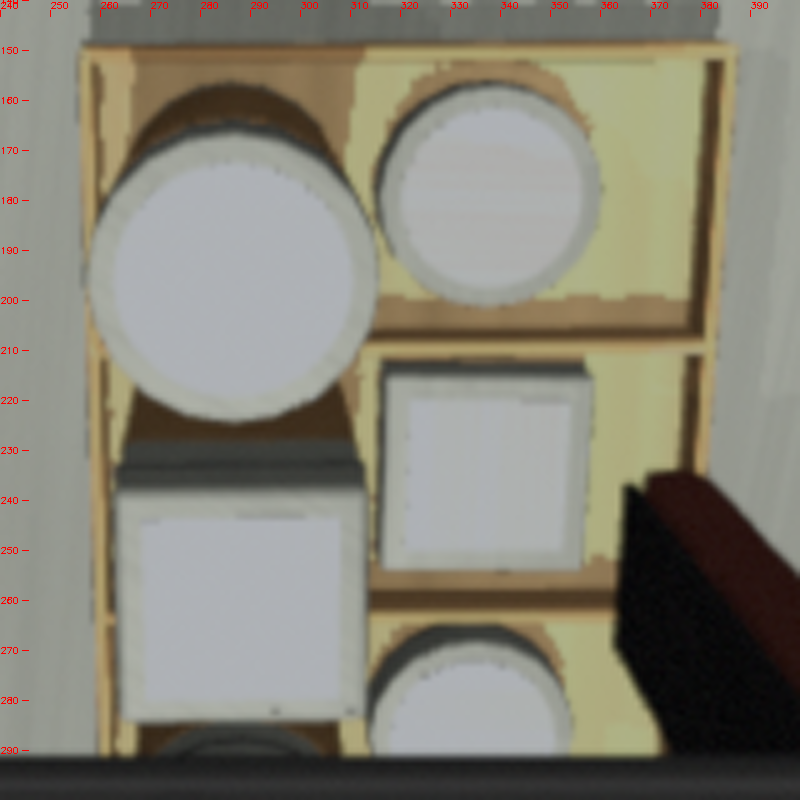

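apply_moves --moves '[{"dx": -0.1,"dy": 0.25,"dz": 3,"roll": 0,"claw": 1},{"dx": 0,"dy": 0,"dz": 4,"roll": 0,"claw": 1},{"dx": 0,"dy": 0,"dz": 4,"roll": 0,"claw": 1},{"dx": 0,"dy": 0,"dz": 4,"roll": 0,"claw": 1},{"dx": 0,"dy": 0,"dz": 3,"roll": 0,"claw": 1},{"dx": 0,"dy": 0,"dz": 1.4,"roll": 0,"claw": 1},{"dx": 0,"dy": 0,"dz": 0,"roll": 0,"claw": 1},{"dx": 0,"dy": 0,"dz": 0,"roll": 0,"claw": 0.2},{"dx": 0,"dy": 0,"dz": 0,"roll": 0,"claw": 0.2},{"dx": 0,"dy": 0,"dz": 0,"roll": 0,"claw": 0.2},{"dx": 0,"dy": 0,"dz": 0,"roll": 0,"claw": 0.2}]' --squeeze 20

```text
t: 3.75
eef_pos: [0.5166, 0.0833, 0.0609]
orientation: [[-0.117, 0.993, 0.001], [0.993, 0.117, 0.0], [0.0, 0.001, -1.0]]
wrist_force: [-0.8, -0.0, 4.9]
gripper_width: 0.0621
```

```bash
python3 - <<'E'
from h import *
to(.516,.0835,.25,.117)
m=arm.camera_model("wrist")
cv2.imwrite("pics/w3.png",arm.grab_frame("wrist")[:,:,::-1])
E
```

```text
t 3.75 pos [0.5166 0.0833 0.0609] F [-0.8 -0.   4.9] w 0.0621 q [ 0.09 -0.1   1.66  0.    1.58 -0.02]
jaw 0.1168 shift now [  0.03  -0.04 -18.91]
roll -0.0 shift after roll [  0.03  -0.04 -18.91]
```

View pics/w3.png

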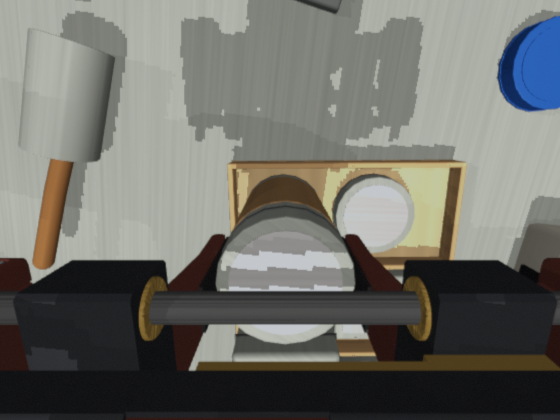

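apply_moves --moves '[{"dx": 0,"dy": 0,"dz": -1,"roll": 0,"claw": 0.2},{"dx": 0,"dy": 0,"dz": -3,"roll": 0,"claw": 0.2},{"dx": 0,"dy": 0,"dz": -4,"roll": 0,"claw": 0.2},{"dx": 0,"dy": 0,"dz": -4,"roll": 0,"claw": 0.2},{"dx": -2,"dy": -0.5,"dz": -2,"roll": 0,"claw": 0.2},{"dx": -3.5,"dy": -1,"dz": 0,"roll": 0,"claw": 0.2},{"dx": -4.5,"dy": -1.3,"dz": 0,"roll": 0,"claw": 0.2},{"dx": -4.5,"dy": -1.3,"dz": 0,"roll": 0,"claw": 0.2},{"dx": -4.5,"dy": -1.3,"dz": 0,"roll": 0,"claw": 0.2},{"dx": -4.5,"dy": -1.3,"dz": 0,"roll": 0,"claw": 0.2},{"dx": -4.5,"dy": -1.3,"dz": 0,"roll": 0,"claw": 0.2},{"dx": -4.5,"dy": -1.3,"dz": 0,"roll": 0,"claw": 0.2},{"dx": -4,"dy": -1.1,"dz": 0,"roll": 0,"claw": 0.2},{"dx": -2.5,"dy": -0.7,"dz": 2,"roll": 0,"claw": 0.2},{"dx": 0,"dy": 0,"dz": 3,"roll": 0,"claw": 0.2},{"dx": 0,"dy": 0,"dz": 3,"roll": 0,"claw": 0.2},{"dx": 0,"dy": 0,"dz": 2,"roll": 0,"claw": 0.2},{"dx": 0,"dy": 0,"dz": 0,"roll": 0,"claw": 0.2}]'

```text
t: 6.05
eef_pos: [0.4507, -0.3162, 0.098]
orientation: [[-0.117, 0.993, -0.003], [0.993, 0.117, 0.002], [0.003, -0.003, -1.0]]
wrist_force: [0.4, -0.0, -2.6]
gripper_width: 0.0617
```

```bash
python3 - <<'E'
from h import *
to(.452,-.317,.061,.117)
for n in("side","top"): cv2.imwrite(f"pics/{n}4.png",arm.grab_frame(n)[:,:,::-1])
E
```

```text
t 6.05 pos [ 0.4507 -0.3162  0.098 ] F [ 0.4 -0.  -2.6] w 0.0617 q [-0.67 -0.04  1.53 -0.    1.65 -0.79]
jaw 0.1171 shift now [-0.1   0.13  3.7 ]
roll 0.0 shift after roll [-0.1   0.13  3.7 ]
```

View pics/side4.png

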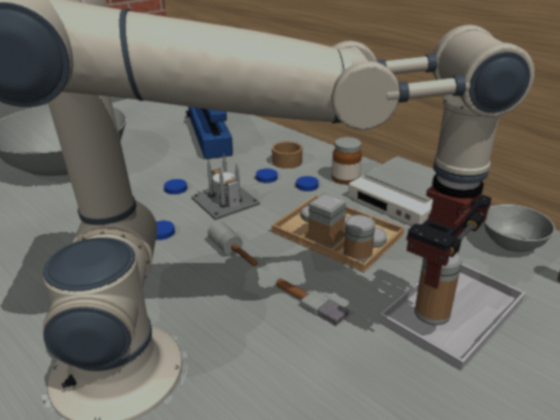

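View pics/top4.png

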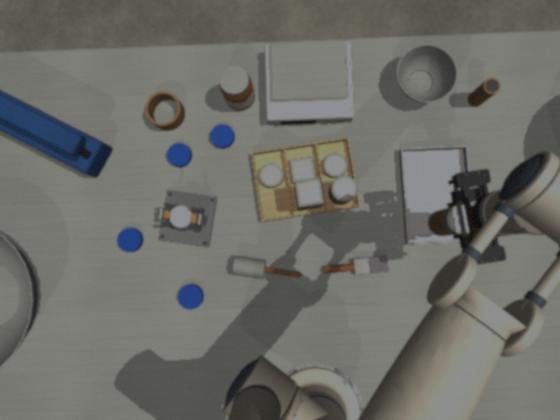

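The tin is upright and hanging inside the pan. Now I lower it, watching the force.

apply_moves --moves '[{"dx": 0,"dy": 0,"dz": 1.5,"roll": 0,"claw": 0.2},{"dx": 0,"dy": 0,"dz": 1.3,"roll": 0,"claw": 0.2},{"dx": 0,"dy": 0,"dz": 0.6,"roll": 0,"claw": 0.2},{"dx": 0,"dy": 0,"dz": 0.3,"roll": 0,"claw": 0.2},{"dx": 0,"dy": 0,"dz": 0,"roll": 0,"claw": 0.2},{"dx": 0,"dy": 0,"dz": 0,"roll": 0,"claw": 0.2}]'

```text
t: 6.9
eef_pos: [0.4518, -0.3172, 0.0635]
orientation: [[-0.117, 0.993, 0.001], [0.993, 0.117, -0.001], [-0.001, 0.001, -1.0]]
wrist_force: [0.3, -1.1, -3.1]
gripper_width: 0.0619
```

apply_moves --moves '[{"dx": 0,"dy": 0,"dz": 0.2,"roll": 0,"claw": 0.2},{"dx": 0,"dy": 0,"dz": 0.15,"roll": 0,"claw": 0.2},{"dx": 0,"dy": 0,"dz": 0,"roll": 0,"claw": 0.2},{"dx": 0,"dy": 0,"dz": 0,"roll": 0,"claw": 0.2}]'

```text
t: 7.4
eef_pos: [0.4517, -0.3172, 0.0599]
orientation: [[-0.117, 0.993, 0.0], [0.993, 0.117, -0.001], [-0.001, 0.0, -1.0]]
wrist_force: [-1.4, -0.6, 0.9]
gripper_width: 0.0618
```

apply_moves --moves '[{"dx": 0,"dy": 0,"dz": 0,"roll": 0,"claw": 0.6},{"dx": 0,"dy": 0,"dz": 0,"roll": 0,"claw": 1},{"dx": 0,"dy": 0,"dz": 0,"roll": 0,"claw": 1},{"dx": 0,"dy": 0,"dz": -2,"roll": 0,"claw": 1},{"dx": 0,"dy": 0,"dz": -5,"roll": 0,"claw": 1},{"dx": 0,"dy": 0,"dz": -5,"roll": 0,"claw": 1},{"dx": 2,"dy": 1,"dz": -3,"roll": 0,"claw": 1},{"dx": 4,"dy": 2.8,"dz": 0,"roll": 0,"claw": 1},{"dx": 4.5,"dy": 2.9,"dz": 0,"roll": 0,"claw": 1},{"dx": 4,"dy": 2.9,"dz": 0,"roll": 0,"claw": 1},{"dx": 0,"dy": 0,"dz": 0,"roll": 0,"claw": 1},{"dx": 0,"dy": 0,"dz": 0,"roll": 0,"claw": 1}]'

```text
t: 8.9
eef_pos: [0.5299, -0.1621, 0.2105]
orientation: [[-0.117, 0.993, 0.001], [0.993, 0.117, -0.001], [-0.001, 0.001, -1.0]]
wrist_force: [-0.4, -0.4, 0.0]
gripper_width: 0.0885
```

```bash
python3 - <<'E'
from h import *
to(.537,-.0795,.041,.117)
m=arm.camera_model("wrist"); np.save("m5.npy",m,allow_pickle=True)
cv2.imwrite("pics/w5.png",arm.grab_frame("wrist")[:,:,::-1])
print(proj("wrist",[.537,-.0795,.088],m),proj("wrist",[.6056,-.0703,.02],m))
E
```

```text
t 8.9 pos [ 0.5299 -0.1621  0.2105] F [-0.4 -0.4  0. ] w 0.0885 q [-0.36 -0.03  1.32 -0.    1.85 -0.48]
jaw 0.1173 shift now [ 8.14  1.66 16.95]
roll 0.0 shift after roll [ 8.14  1.65 16.95]
[300.81002707 113.02586028] [356.28925689 114.93901367]
```

View pics/w5.png

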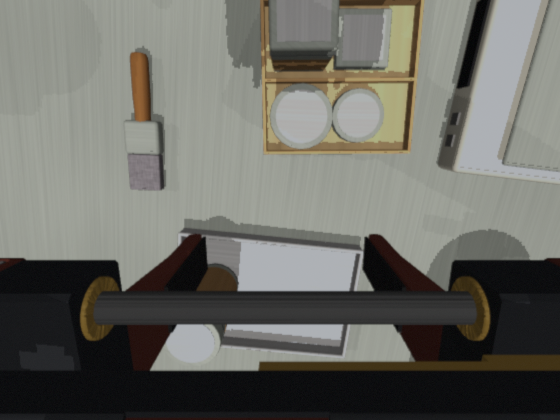

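```bash
python3 - <<'E'
from h import *
im=cv2.imread("pics/w5.png"); g=cv2.cvtColor(im,cv2.COLOR_BGR2GRAY)
m=np.load("m5.npy",allow_pickle=True).item()
c=cv2.HoughCircles(cv2.medianBlur(g,3)[75:165,255:410],cv2.HOUGH_GRADIENT,1,25,param1=120,param2=15,minRadius=20,maxRadius=36)
for x,y,r in c[0][:5]:
    x+=255;y+=75; z=.088 if x<325 else .02
    print(x,y,r,onz("wrist",x,y,z,m).round(4))
E
```

```text
300.5 113.5 34.3 [ 0.5368 -0.08    0.088 ]
361.5 116.5 28.8 [ 0.612  -0.0713  0.02  ]
```

apply_moves --moves '[{"dx": 3.5,"dy": 0.8,"dz": 0,"roll": 0,"claw": 1},{"dx": 3.5,"dy": 0.8,"dz": 1,"roll": 0,"claw": 1},{"dx": 1.0,"dy": 0.05,"dz": 3,"roll": 0,"claw": 1},{"dx": 0,"dy": 0,"dz": 4,"roll": 0,"claw": 1},{"dx": 0,"dy": 0,"dz": 4,"roll": 0,"claw": 1},{"dx": 0,"dy": 0,"dz": 3.2,"roll": 0,"claw": 1},{"dx": 0,"dy": 0,"dz": 1.8,"roll": 0,"claw": 1},{"dx": 0,"dy": 0,"dz": 0,"roll": 0,"claw": 1},{"dx": 0,"dy": 0,"dz": 0,"roll": 0,"claw": 0.2},{"dx": 0,"dy": 0,"dz": 0,"roll": 0,"claw": 0.2},{"dx": 0,"dy": 0,"dz": 0,"roll": 0,"claw": 0.2},{"dx": 0,"dy": 0,"dz": 0,"roll": 0,"claw": 0.2}]'

```text
t: 10.45
eef_pos: [0.5375, -0.0805, 0.0406]
orientation: [[-0.117, 0.993, 0.001], [0.993, 0.117, -0.001], [-0.001, 0.001, -1.0]]
wrist_force: [-1.0, -0.4, 3.8]
gripper_width: 0.0618
```

```bash
python3 - <<'E'
from h import *
to(.594,-.317,.2,.117)
cv2.imwrite("pics/w6.png",arm.grab_frame("wrist")[:,:,::-1])
E
```

```text
t 10.45 pos [ 0.5375 -0.0805  0.0406] F [-1.  -0.4  3.8] w 0.0618 q [-0.21 -0.04  1.63 -0.    1.54 -0.33]
jaw 0.1171 shift now [-24.16   2.87 -15.92]
roll 0.0 shift after roll [-24.16   2.87 -15.92]
```

View pics/w6.png

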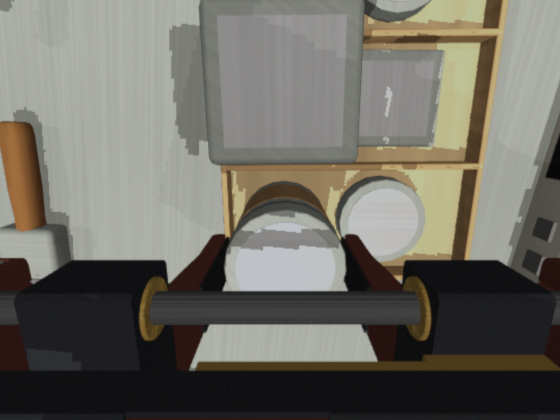

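apply_moves --moves '[{"dx": 0,"dy": 0,"dz": -1,"roll": 0,"claw": 0.2},{"dx": 0,"dy": 0,"dz": -3,"roll": 0,"claw": 0.2},{"dx": 0,"dy": 0,"dz": -4,"roll": 0,"claw": 0.2},{"dx": 0,"dy": 0.4,"dz": -2,"roll": 0,"claw": 0.2},{"dx": -2.2,"dy": 0.5,"dz": 0,"roll": 0,"claw": 0.2},{"dx": -4,"dy": 0.5,"dz": 0,"roll": 0,"claw": 0.2},{"dx": -4.5,"dy": 0.5,"dz": 0,"roll": 0,"claw": 0.2},{"dx": -4.5,"dy": 0.5,"dz": 0,"roll": 0,"claw": 0.2},{"dx": -4.5,"dy": 0.5,"dz": 0,"roll": 0,"claw": 0.2},{"dx": -3,"dy": 0,"dz": 0,"roll": 0,"claw": 0.2},{"dx": -1.5,"dy": 0,"dz": 1.5,"roll": 0,"claw": 0.2},{"dx": 0,"dy": 0,"dz": 3,"roll": 0,"claw": 0.2},{"dx": 0,"dy": 0,"dz": 3,"roll": 0,"claw": 0.2},{"dx": 0,"dy": 0,"dz": 1.5,"roll": 0,"claw": 0.2},{"dx": 0,"dy": 0,"dz": 0,"roll": 0,"claw": 0.2},{"dx": 0,"dy": 0,"dz": 0,"roll": 0,"claw": 0.2}]'

```text
t: 12.5
eef_pos: [0.5947, -0.3176, 0.0508]
orientation: [[-0.117, 0.993, 0.002], [0.993, 0.117, -0.001], [-0.001, 0.002, -1.0]]
wrist_force: [0.0, 0.6, -0.8]
gripper_width: 0.0615
```

apply_moves --moves '[{"dx": 0,"dy": 0,"dz": 0.6,"roll": 0,"claw": 0.2},{"dx": 0,"dy": 0,"dz": 0.35,"roll": 0,"claw": 0.2},{"dx": 0,"dy": 0,"dz": 0.1,"roll": 0,"claw": 0.2},{"dx": 0,"dy": 0,"dz": 0,"roll": 0,"claw": 0.2},{"dx": 0,"dy": 0,"dz": 0,"roll": 0,"claw": 0.2}]'

```text
t: 13.12
eef_pos: [0.5943, -0.3175, 0.0396]
orientation: [[-0.117, 0.993, 0.001], [0.993, 0.117, -0.001], [-0.001, 0.001, -1.0]]
wrist_force: [-0.8, 0.5, 2.3]
gripper_width: 0.0618
```

apply_moves --moves '[{"dx": 0,"dy": 0,"dz": 0,"roll": 0,"claw": 0.6},{"dx": 0,"dy": 0,"dz": 0,"roll": 0,"claw": 1},{"dx": 0,"dy": 0,"dz": 0,"roll": 0,"claw": 1},{"dx": 0,"dy": 0,"dz": -2,"roll": 0,"claw": 1},{"dx": 0,"dy": 0,"dz": -4,"roll": 0,"claw": 1},{"dx": 0,"dy": 0,"dz": -5,"roll": 0,"claw": 1},{"dx": 3,"dy": 0.4,"dz": -3,"roll": 0,"claw": 1},{"dx": 4.5,"dy": 0.7,"dz": 0,"roll": 0,"claw": 1},{"dx": 4.5,"dy": 0.7,"dz": 0,"roll": 0,"claw": 1},{"dx": 3.5,"dy": 0.6,"dz": 0,"roll": 0,"claw": 1},{"dx": 0,"dy": 0,"dz": 0,"roll": 0,"claw": 0.7},{"dx": 0,"dy": 0,"dz": 0,"roll": 0,"claw": 0.7}]'

```text
t: 14.62
eef_pos: [0.6, -0.1613, 0.1801]
orientation: [[-0.117, 0.993, 0.001], [0.993, 0.117, -0.001], [-0.001, 0.001, -1.0]]
wrist_force: [0.0, 0.2, 0.1]
gripper_width: 0.0753
```

```bash
python3 - <<'E'
from h import *
to(.607,-.0705,.1,.117)
m=arm.camera_model("wrist"); np.save("m7.npy",m,allow_pickle=True)
cv2.imwrite("pics/w7.png",arm.grab_frame("wrist")[:,:,::-1])
cv2.imwrite("pics/top7.png",arm.grab_frame("top")[:,:,::-1])
crop("pics/w7.png","pics/c7.png",190,40,360,170,4.7)
im=cv2.imread("pics/w7.png"); g=cv2.cvtColor(im,cv2.COLOR_BGR2GRAY)
c=cv2.HoughCircles(cv2.medianBlur(g,3)[60:170,220:380],cv2.HOUGH_GRADIENT,1,25,param1=120,param2=15,minRadius=20,maxRadius=36)
for x,y,r in c[0][:5]:
    x+=220;y+=60; print(x,y,r,onz("wrist",x,y,.02,m).round(4))
E
```

```text
t 14.625 pos [ 0.6    -0.1613  0.1801] F [0.  0.2 0.1] w 0.0753 q [-0.32  0.15  1.2  -0.    1.8  -0.43]
jaw 0.117 shift now [8.94 1.75 8.  ]
roll -0.0 shift after roll [8.94 1.75 8.  ]
300.5 106.5 28.8 [ 0.6076 -0.0699  0.02  ]
```

View pics/w7.png

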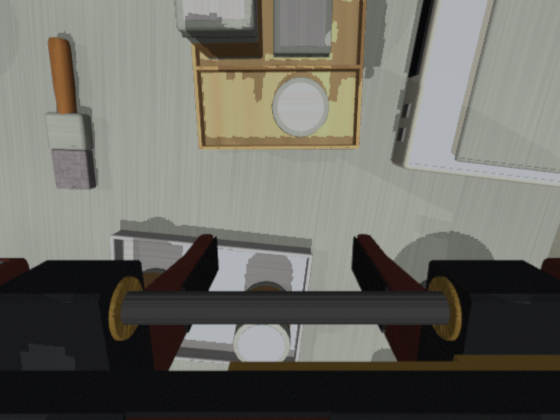

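View pics/top7.png

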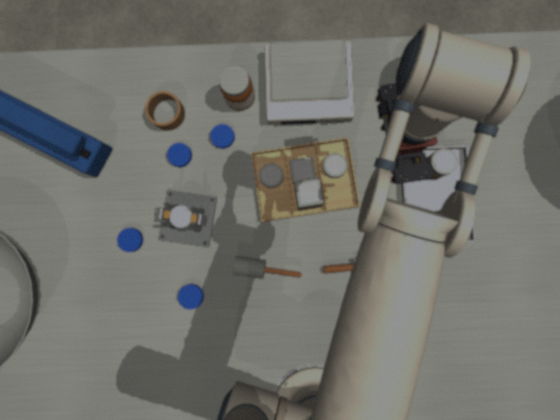

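View pics/c7.png

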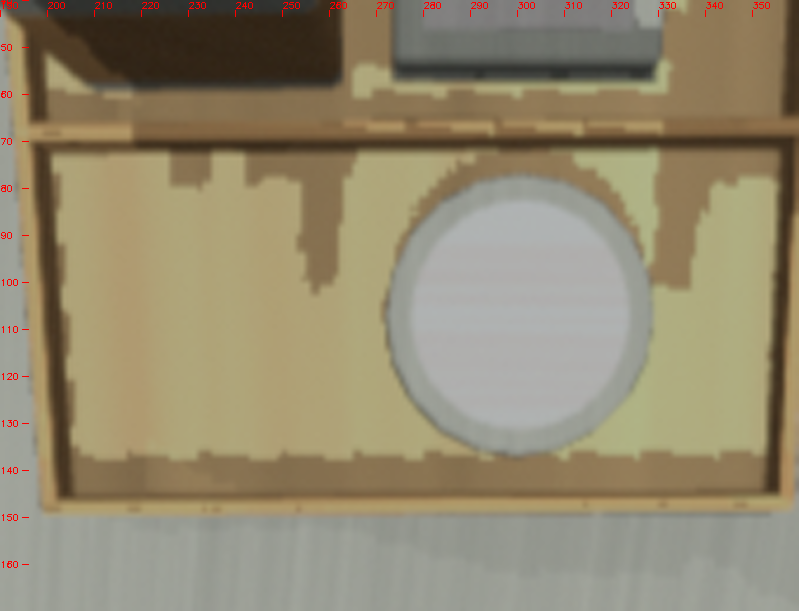

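apply_moves --moves '[{"dx": 3.5,"dy": 0.8,"dz": 0,"roll": 0,"claw": 0.7},{"dx": 3.9,"dy": 0.8,"dz": 2,"roll": 0,"claw": 0.7},{"dx": 1.5,"dy": 0.15,"dz": 4,"roll": 0,"claw": 0.7},{"dx": 0,"dy": 0,"dz": 4,"roll": 0,"claw": 0.7},{"dx": 0,"dy": 0,"dz": 3,"roll": 0,"claw": 0.7},{"dx": 0,"dy": 0,"dz": 2,"roll": 0,"claw": 0.7},{"dx": 0,"dy": 0,"dz": 1.2,"roll": 0,"claw": 0.7},{"dx": 0,"dy": 0,"dz": 0.2,"roll": 0,"claw": 0.7},{"dx": 0,"dy": 0,"dz": 0,"roll": 0,"claw": 0.7},{"dx": 0,"dy": 0,"dz": 0,"roll": 0,"claw": 0.7}]'

```text
t: 15.98
eef_pos: [0.6076, -0.0703, 0.0163]
orientation: [[-0.117, 0.993, 0.002], [0.993, 0.117, -0.0], [-0.001, 0.002, -1.0]]
wrist_force: [0.0, -0.6, -0.5]
gripper_width: 0.0748
```

```bash
python3 - <<'E'
from h import *
to(.607,-.0705,.0065,.117)
E
```

```text
t 15.975 pos [ 0.6076 -0.0703  0.0163] F [ 0.  -0.6 -0.5] w 0.0748 q [-0.17  0.16  1.47  0.    1.51 -0.29]
jaw 0.1171 shift now [-0.01 -0.06  0.98]
roll 0.0 shift after roll [-0.01 -0.06  0.98]
```

apply_moves --moves '[{"dx": 0,"dy": 0,"dz": 0.6,"roll": 0,"claw": 0.7},{"dx": 0,"dy": 0,"dz": 0.35,"roll": 0,"claw": 0.7},{"dx": 0,"dy": 0,"dz": 0,"roll": 0,"claw": 0.7},{"dx": 0,"dy": 0,"dz": 0,"roll": 0,"claw": 0.2},{"dx": 0,"dy": 0,"dz": 0,"roll": 0,"claw": 0.2},{"dx": 0,"dy": 0,"dz": 0,"roll": 0,"claw": 0.2},{"dx": 0,"dy": 0,"dz": 0,"roll": 0,"claw": 0.2}]' --squeeze 30

```text
t: 16.85
eef_pos: [0.6069, -0.0702, 0.0055]
orientation: [[-0.117, 0.993, 0.0], [0.993, 0.117, -0.0], [-0.0, 0.0, -1.0]]
wrist_force: [-0.2, 0.4, -0.4]
gripper_width: 0.0528
```

```bash
python3 - <<'E'
from h import *
to(.485,.31,.2,-.13)
E
```

```text
t 16.85 pos [ 0.6069 -0.0702  0.0055] F [-0.2  0.4 -0.4] w 0.0528 q [-0.17  0.16  1.49 -0.    1.49 -0.29]
jaw 0.1171 shift now [ 39.18  -7.66 -19.45]
roll 0.247 shift after roll [ 36.12 -17.01 -19.45]
```

```bash
python3 - <<'E'
from h import *
for n in("wrist","side","top"): cv2.imwrite(f"pics/{n}8.png",arm.grab_frame(n)[:,:,::-1])
crop("pics/side8.png","pics/c8.png",290,150,420,270,5)
E
```

```text
(no output)
```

View pics/wrist8.png

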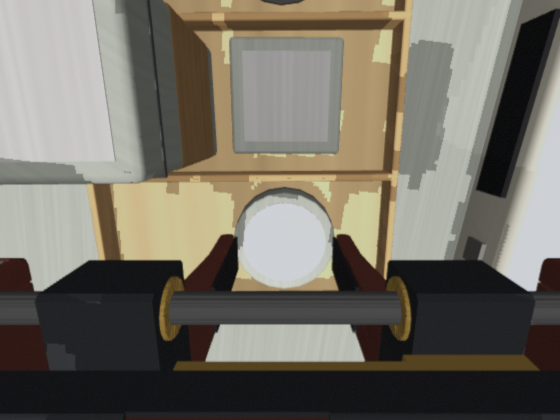

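View pics/c8.png

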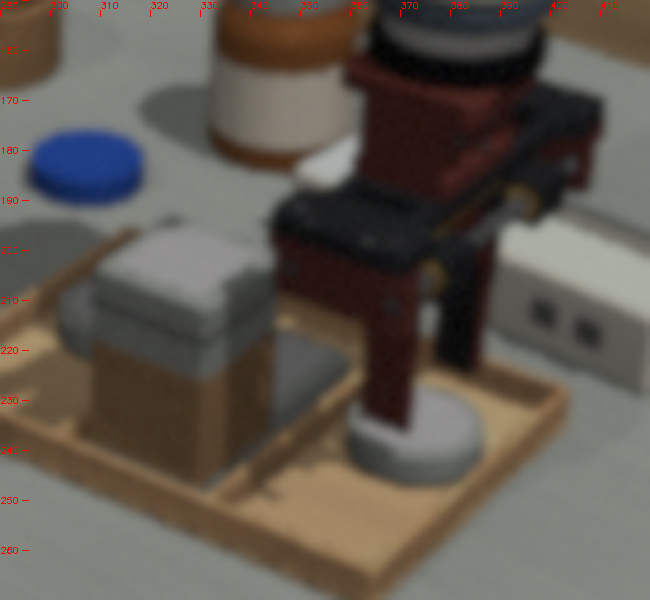

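```bash
python3 - <<'E'
from h import *
s=arm.state()
print(proj("wrist",s["eef_pos"]),proj("side",s["eef_pos"]),proj("top",s["eef_pos"]))
print(onz("wrist",285,238,.02),onz("wrist",285,238,.03))
R=s["orientation"]
for k in(-1,1):
  for h in (0,.02): print(proj("wrist",s["eef_pos"]+R[:,1]*k*.0264-R[:,2]*h), proj("side",s["eef_pos"]+R[:,1]*k*.0264-R[:,2]*h))
print(s)
E
```

```text
[283.43727331 233.55061584] [372.17834036 239.18862936] [334.92375833 165.96415089]
[ 0.60756069 -0.06792658  0.02      ] [ 0.60712426 -0.06435903  0.03      ]
[243.00749079 233.56811368] [366.15395473 244.43917582]
[238.60959542 244.60929397] [366.82630619 237.04238139]
[323.86196145 233.53312019] [378.02694922 234.09128094]
[328.04122465 244.56904976] [378.78241341 226.8224946 ]
{'t': 17.0, 'q': array([-1.70834290e-01,  1.64345198e-01,  1.48656481e+00,  2.44760697e-06,
        1.49066200e+00, -2.87798857e-01]), 'dq': array([-6.22124337e-04, -9.60848426e-04, -8.43936009e-04, -1.70034542e-03,
        1.71693234e-05, -1.57957186e-04]), 'tau': array([-8.19019988e-06, -4.66095793e+01, -3.94763982e+01,  6.56121201e-02,
        3.52787529e-02, -2.43443282e-05]), 'eef_pos': array([ 0.60682336, -0.07018345,  0.00545063]), 'orientation': array([[-1.16697861e-01,  9.93167463e-01,  2.07577616e-05],
       [ 9.93167463e-01,  1.16697862e-01, -1.10525032e-06],
       [-3.52008505e-06,  2.04869531e-05, -1.00000000e+00]]), 'wrist_force': array([-0.35765698, -0.43037067,  0.54111338]), 'ft_torque': array([-0.08058079,  0.06858427,  0.00570084]), 'gripper_width': 0.05244644362092601}
```

View pics/top8.png

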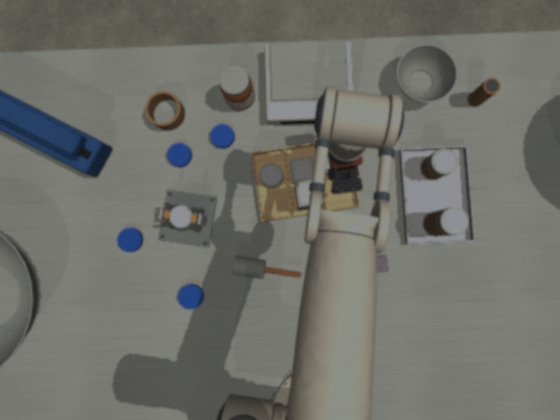

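```bash
python3 - <<'E'
from h import *
crop("pics/wrist8.png","pics/c9.png",170,180,400,320,3.4)
crop("pics/w2.png","pics/c10.png",110,200,460,330,2.2)
E
```

```text
(no output)
```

View pics/c9.png

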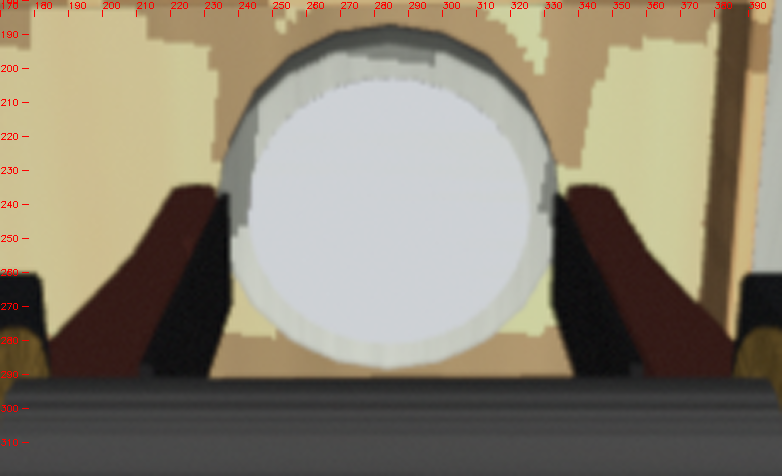

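View pics/c10.png

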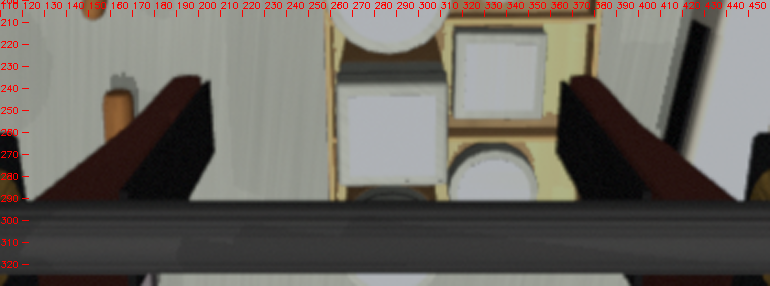

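```bash
python3 - <<'E'
from h import *
s=arm.state(); R=s["orientation"]; p=s["eef_pos"]
for h in (0,.01,.015,.02):
  print(h,[proj("wrist",p-R[:,1]*.0262-R[:,2]*h+R[:,0]*a).round(1).tolist() for a in(.01,-.01)])
# lid size in w7 vs prediction
m=np.load("m7.npy",allow_pickle=True).item()
for z in (.02,.01,0): print(z,[proj("wrist",[.607+k*.031,-.0705+k*.0036,z],m).round(1) for k in(-1,1)])
# current lid
for z in (.02,.01,0): print(z,[proj("wrist",[.6069+k*.031,-.069+k*.0036,z]).round(1) for k in(-1,1)])
E
```

```text
0 [[242.8, 218.9], [243.8, 247.9]]
0.01 [[240.7, 223.4], [241.8, 253.8]]
0.015 [[239.5, 225.9], [240.7, 257.0]]
0.02 [[238.3, 228.5], [239.6, 260.3]]
0.02 [array([271. , 106.9]), array([328.7, 107. ])]
0.01 [array([271.4, 107.6]), array([327.4, 107.6])]
0 [array([271.8, 108.1]), array([326.2, 108.2])]
0.02 [array([232.3, 239.5]), array([335.2, 239.6])]
0.01 [array([234.8, 234.1]), array([332.7, 234.2])]
0 [array([237.1, 229.2]), array([330.4, 229.3])]
```

The fingers closed to 52 mm, the commanded opening, so they closed above the lid. Both the side and wrist views put the fingertips about 15–20 mm higher than the reported TCP. I'll open and feel downwards in small steps, watching the force.

apply_moves --moves '[{"dx": 0,"dy": 0,"dz": 0,"roll": 0,"claw": 0.7},{"dx": 0,"dy": 0,"dz": 0,"roll": 0,"claw": 0.7},{"dx": 0,"dy": 0,"dz": 0,"roll": 0,"claw": 0.7},{"dx": 0,"dy": 0,"dz": 0.2,"roll": 0,"claw": 0.7},{"dx": 0,"dy": 0,"dz": 0.1,"roll": 0,"claw": 0.7},{"dx": 0,"dy": 0,"dz": 0,"roll": 0,"claw": 0.7}]'

```text
t: 17.75
eef_pos: [0.6067, -0.0702, 0.0022]
orientation: [[-0.117, 0.993, -0.0], [0.993, 0.117, 0.0], [0.0, -0.0, -1.0]]
wrist_force: [-0.1, 0.6, -0.4]
gripper_width: 0.0748
```

apply_moves --moves '[{"dx": 0,"dy": 0,"dz": 0.2,"roll": 0,"claw": 0.7},{"dx": 0,"dy": 0,"dz": 0.2,"roll": 0,"claw": 0.7},{"dx": 0,"dy": 0,"dz": 0.1,"roll": 0,"claw": 0.7},{"dx": 0,"dy": 0,"dz": 0,"roll": 0,"claw": 0.7}]'

```text
t: 18.25
eef_pos: [0.6067, -0.0702, -0.0027]
orientation: [[-0.117, 0.993, -0.0], [0.993, 0.117, 0.0], [0.0, -0.0, -1.0]]
wrist_force: [0.3, 0.1, 0.8]
gripper_width: 0.0747
```

```bash
python3 - <<'E'
from h import *
for n in("side","wrist"): cv2.imwrite(f"pics/{n}11.png",arm.grab_frame(n)[:,:,::-1])
crop("pics/side11.png","pics/c11.png",320,180,410,270,7)
to(.607,-.07,-.008)
E
```

```text
t 18.35 pos [ 0.6068 -0.0702 -0.0025] F [-0.1  0.1 -0.3] w 0.0746 q [-0.17  0.17  1.49  0.    1.48 -0.29]
jaw 0.117 shift now [0.01 0.02 0.55]
```

View pics/c11.png

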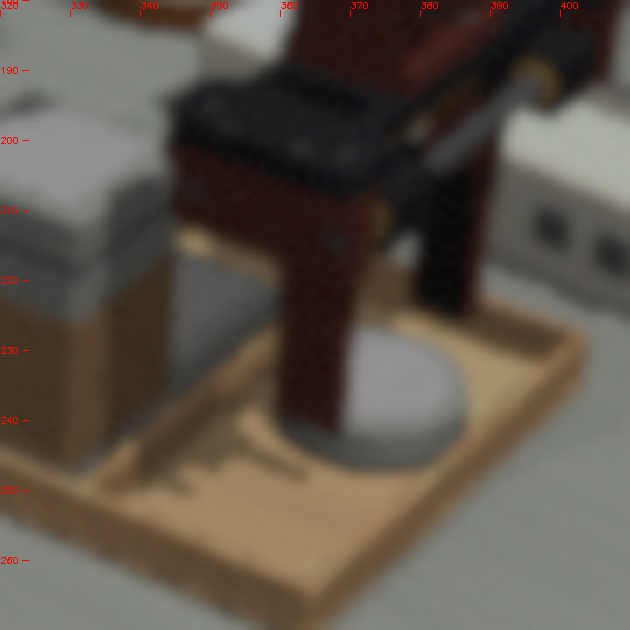

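apply_moves --moves '[{"dx": 0,"dy": 0,"dz": 0.3,"roll": 0,"claw": 0.7},{"dx": 0,"dy": 0,"dz": 0.2,"roll": 0,"claw": 0.7},{"dx": 0,"dy": 0,"dz": 0.0,"roll": 0,"claw": 0.7},{"dx": 0,"dy": 0,"dz": 0,"roll": 0,"claw": 0.7}]'

```text
t: 18.85
eef_pos: [0.6068, -0.0702, -0.0076]
orientation: [[-0.117, 0.993, -0.0], [0.993, 0.117, 0.0], [0.0, -0.0, -1.0]]
wrist_force: [0.7, -0.4, -0.6]
gripper_width: 0.0746
```

```bash
python3 - <<'E'
from h import *
for n in("side",): cv2.imwrite(f"pics/{n}12.png",arm.grab_frame(n)[:,:,::-1])
crop("pics/side12.png","pics/c12.png",340,200,400,260,10)
to(.607,-.07,-.008)
s=arm.state()
for z in (.004,.008,.012,.016,.02): print(z,proj("side",[.607-.0375*.993-.0,-.0702-.0375*.117,z]),proj("side",[.607-.051*.993,-.0702-.051*.117,z]))
E
```

```text
t 18.9 pos [ 0.6069 -0.0702 -0.0075] F [0.7 0.2 0.7] w 0.0746 q [-0.17  0.17  1.5   0.    1.47 -0.29]
jaw 0.117 shift now [0.01 0.01 0.05]
0.004 [363.58044149 247.19860297] [360.39347037 249.98229316]
0.008 [363.71014636 245.72636068] [360.51845997 248.50356572]
0.012 [363.84031464 244.2488584 ] [360.64389961 247.01951382]
0.016 [363.97094882 242.76606789] [360.76979174 245.53010866]
0.02 [364.10205139 241.2779607 ] [360.8961388  244.03532121]
```

View pics/c12.png

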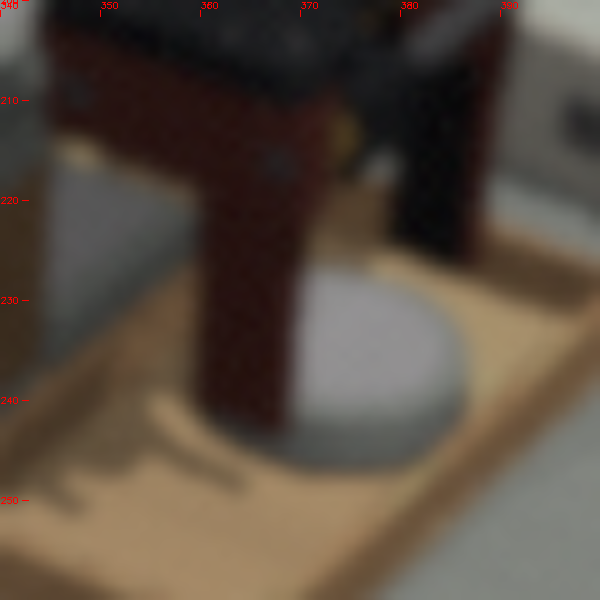

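apply_moves --moves '[{"dx": 0,"dy": 0,"dz": 0.2,"roll": 0,"claw": 0.7},{"dx": 0,"dy": 0,"dz": 0.2,"roll": 0,"claw": 0.7},{"dx": 0,"dy": 0,"dz": 0.1,"roll": 0,"claw": 0.7},{"dx": 0,"dy": 0,"dz": 0,"roll": 0,"claw": 0.7},{"dx": 0,"dy": 0,"dz": 0,"roll": 0,"claw": 0.2},{"dx": 0,"dy": 0,"dz": 0,"roll": 0,"claw": 0.2},{"dx": 0,"dy": 0,"dz": 0,"roll": 0,"claw": 0.2}]' --squeeze 8

```text
t: 19.77
eef_pos: [0.6069, -0.0702, -0.0125]
orientation: [[-0.117, 0.993, 0.0], [0.993, 0.117, -0.0], [-0.0, 0.0, -1.0]]
wrist_force: [0.2, 0.8, 0.5]
gripper_width: 0.0613
```

Width is 61 mm, so the fingers now meet the lid. I'll open and go a few millimetres lower for a deeper grip.

apply_moves --moves '[{"dx": 0,"dy": 0,"dz": 0,"roll": 0,"claw": 0.7},{"dx": 0,"dy": 0,"dz": 0,"roll": 0,"claw": 0.7},{"dx": 0,"dy": 0,"dz": 0.2,"roll": 0,"claw": 0.7},{"dx": 0,"dy": 0,"dz": 0.2,"roll": 0,"claw": 0.7},{"dx": 0,"dy": 0,"dz": 0,"roll": 0,"claw": 0.7},{"dx": 0,"dy": 0,"dz": 0,"roll": 0,"claw": 0.7}]'

```text
t: 20.52
eef_pos: [0.6068, -0.0702, -0.0166]
orientation: [[-0.117, 0.993, -0.0], [0.993, 0.117, 0.0], [0.0, -0.0, -1.0]]
wrist_force: [-0.3, -0.6, -0.2]
gripper_width: 0.0748
```

```bash
python3 - <<'E'
from h import *
for n in("side",): cv2.imwrite(f"pics/{n}13.png",arm.grab_frame(n)[:,:,::-1])
crop("pics/side13.png","pics/c13.png",340,200,400,260,10)
to(.607,-.07,-.008)
E
```

```text
t 20.575 pos [ 0.6068 -0.0702 -0.0166] F [ 0.4 -0.4 -0.5] w 0.0743 q [-0.17  0.18  1.51 -0.    1.45 -0.29]
jaw 0.117 shift now [ 0.02  0.02 -0.86]
```

View pics/c13.png

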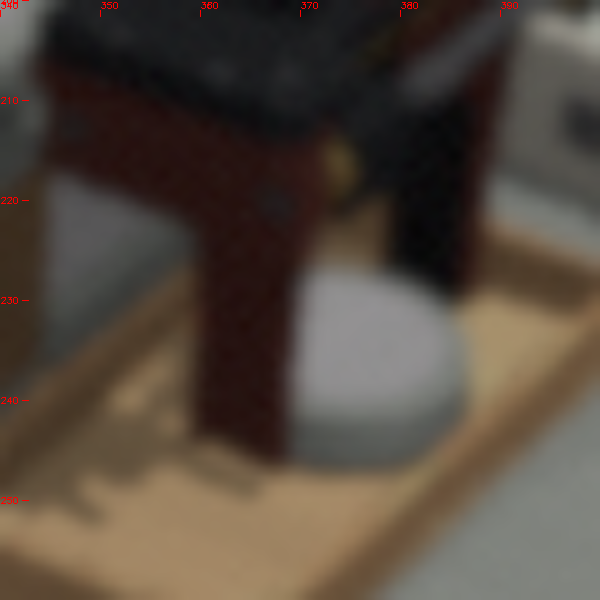

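```bash
python3 - <<'E'
from h import *
s=arm.state(); R=s["orientation"]; p=s["eef_pos"]; tip=p-R[:,2]*.027
im=cv2.imread("pics/side13.png")
S=5;x0,y0=310,130
c=cv2.resize(im[y0:y0+120,x0:x0+130],None,fx=S,fy=S,interpolation=cv2.INTER_CUBIC)
for h,col in((0,(0,255,0)),(.06,(0,255,255)),(.08,(255,255,0))):
    pts=[proj("side",tip-R[:,2]*h+R[:,1]*a*.089+R[:,0]*b*.0375) for a,b in((-1,-1),(1,-1),(1,1),(-1,1))]
    cv2.polylines(c,[((np.array(pts)-[x0,y0])*S).astype(np.int32)],True,col,1)
cv2.imwrite("pics/c14.png",c)
E
```

```text
(no output)
```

View pics/c14.png

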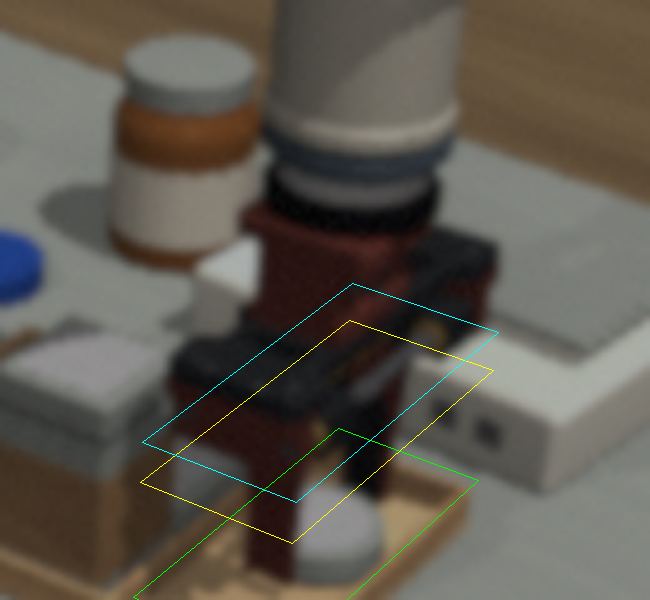

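The body is about 80 mm above the real fingertips, so the reported TCP sits about 27 mm past the real tips. I'll work with that offset, go slightly lower and grip.

apply_moves --moves '[{"dx": 0,"dy": 0,"dz": 0.3,"roll": 0,"claw": 0.7},{"dx": 0,"dy": 0,"dz": 0,"roll": 0,"claw": 0.7},{"dx": 0,"dy": 0,"dz": 0,"roll": 0,"claw": 0.2},{"dx": 0,"dy": 0,"dz": 0,"roll": 0,"claw": 0.2},{"dx": 0,"dy": 0,"dz": 0,"roll": 0,"claw": 0.2},{"dx": 0,"dy": 0,"dz": 0,"roll": 0,"claw": 0.2}]' --squeeze 30

```text
t: 21.32
eef_pos: [0.6068, -0.0702, -0.0195]
orientation: [[-0.117, 0.993, 0.0], [0.993, 0.117, -0.0], [-0.0, 0.0, -1.0]]
wrist_force: [0.1, 0.9, 0.4]
gripper_width: 0.0612
```

apply_moves --moves '[{"dx": 0,"dy": 0,"dz": -1,"roll": 0,"claw": 0.2},{"dx": 0,"dy": 0,"dz": -3,"roll": 0,"claw": 0.2},{"dx": 0,"dy": 0,"dz": -5,"roll": 0,"claw": 0.2},{"dx": 0,"dy": 0,"dz": -5,"roll": 0.134,"claw": 0.2},{"dx": 0,"dy": 0,"dz": -4,"roll": 0.134,"claw": 0.2},{"dx": 2,"dy": -2,"dz": -2,"roll": 0,"claw": 0.2},{"dx": 4.5,"dy": -3.5,"dz": 0,"roll": 0,"claw": 0.2},{"dx": 5,"dy": -4,"dz": 0,"roll": 0,"claw": 0.2},{"dx": 5,"dy": -4,"dz": 0,"roll": 0,"claw": 0.2},{"dx": 5,"dy": -3.5,"dz": 0,"roll": 0,"claw": 0.2},{"dx": 3,"dy": -1.5,"dz": 0,"roll": 0,"claw": 0.2},{"dx": 0,"dy": 0,"dz": 0,"roll": 0,"claw": 0.2},{"dx": 0,"dy": 0,"dz": 0,"roll": 0,"claw": 0.2}]'

```text
t: 22.95
eef_pos: [0.4626, 0.1967, 0.1809]
orientation: [[0.15, 0.989, 0.001], [0.989, -0.15, -0.0], [-0.0, 0.001, -1.0]]
wrist_force: [0.1, 0.3, -1.0]
gripper_width: 0.0614
```

```bash
python3 - <<'E'
from h import *
to(.485,.31,.2,-.15)
m=arm.camera_model("wrist"); np.save("m15.npy",m,allow_pickle=True)
cv2.imwrite("pics/w15.png",arm.grab_frame("wrist")[:,:,::-1])
print(proj("wrist",[.485,.31,.072],m))
E
```

```text
t 22.95 pos [0.4626 0.1967 0.1809] F [ 0.1  0.3 -1. ] w 0.0614 q [ 0.33 -0.17  1.51 -0.    1.8   0.49]
jaw -0.151 shift now [11.53  0.52 -1.91]
roll -0.001 shift after roll [11.53  0.53 -1.91]
[289.00173207  73.14498391]
```

View pics/w15.png

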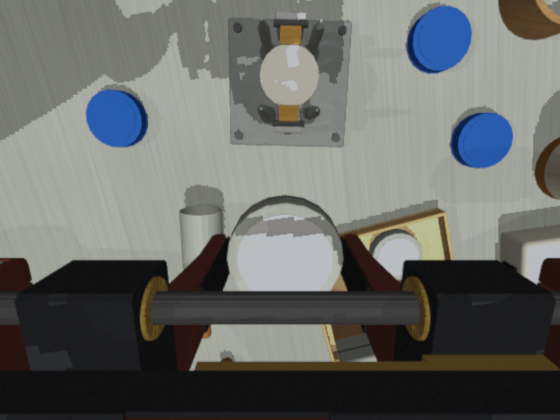

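```bash
python3 - <<'E'
from h import *
crop("pics/w15.png","pics/c15.png",215,5,365,155,5)
m=np.load("m15.npy",allow_pickle=True).item()
im=cv2.imread("pics/w15.png"); g=cv2.cvtColor(im,cv2.COLOR_BGR2GRAY)
E
```

```text
(no output)
```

View pics/c15.png

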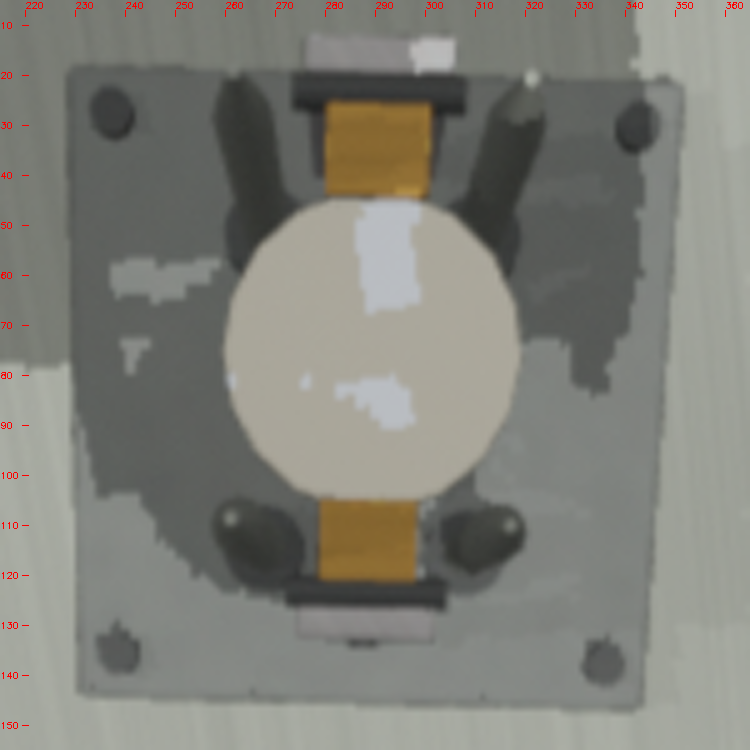

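```bash
python3 - <<'E'
from h import *
m=np.load("m15.npy",allow_pickle=True).item()
f=lambda u,v,z: onz("wrist",u,v,z,m)[:2]
T=np.array([f(*p,.116) for p in((261.5,20),(319.5,20.5),(261,108.5),(317,109.5))]); print(T.round(4),T.mean(0).round(4))
print("sizes",np.linalg.norm(T[0]-T[1]),np.linalg.norm(T[2]-T[3]),np.linalg.norm(T[0]-T[2]),np.linalg.norm(T[1]-T[3]))
def yaw(a,b,c,d):
    ex=(b-a)+(d-c); ey=(a-c)+(b-d); return np.arctan2(ex[1],ex[0]).round(4),np.arctan2(-ey[0],ey[1]).round(4)
print(yaw(*T))
H=np.array([f(*p,.01) for p in((237.5,27.5),(342,30),(239,135),(336,137))]); print(H.mean(0).round(4),yaw(*H),np.linalg.norm(H[0]-H[1]),np.linalg.norm(H[0]-H[2]))
B=np.array([f(*p,.01) for p in((229,18.5),(350.5,21.5),(231,143),(342.5,146.5))]); print("base",B.mean(0).round(4),yaw(*B),np.linalg.norm(B[0]-B[1]),np.linalg.norm(B[0]-B[2]))
print("fol",f(289.5,74.5,.072).round(4))
# lid held: centre px
s=arm.state();
for hh in (.0395,.0235): print(hh, proj("wrist",s["eef_pos"]+[0,0,hh]))
for k in(-1,1): print(proj("wrist",s["eef_pos"]+[0,0,.0395]+k*.031*s["orientation"][:,1]))
E
python3 -c "
from h import *
crop('pics/w15.png','pics/c16.png',210,180,360,300,5)"
```

```text
[[0.4685 0.3422]
 [0.511  0.3354]
 [0.4576 0.2806]
 [0.5013 0.2732]] [0.4846 0.3079]
sizes 0.04299691176956445 0.044320095037667435 0.06256568350770596 0.06298418957862721
(np.float64(-0.1635), np.float64(-0.1655))
[0.4853 0.3085] (np.float64(-0.1719), np.float64(-0.1706)) 0.11015513790211603 0.11016075827458031
base [0.4848 0.3078] (np.float64(-0.1776), np.float64(-0.174)) 0.1272791439368568 0.12756541623116496
fol [0.4853 0.3088]
0.0395 [282.69321139 258.26062663]
0.0235 [282.83278732 247.12585884]
[224.13887982 258.29258998]
[341.23561991 258.22866978]
```

View pics/c16.png

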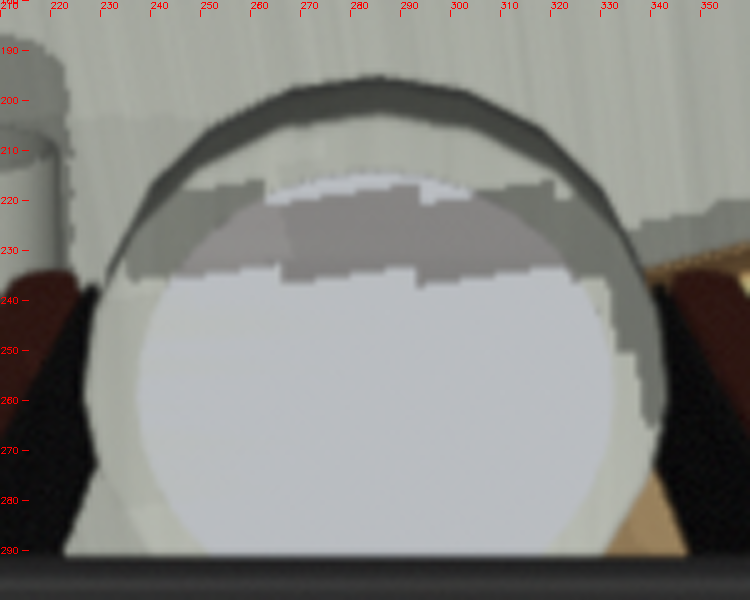

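Magazine axis is about (0.485, 0.308) with yaw −0.17; the post, hole and base sizes all match the given ones to 1–3 mm. I'll go above it.

apply_moves --moves '[{"dx": 2,"dy": 0.1,"dz": 0,"roll": 0.019,"claw": 0.2},{"dx": 3.5,"dy": 0.1,"dz": 0,"roll": 0,"claw": 0.2},{"dx": 3.5,"dy": 0.1,"dz": 1,"roll": 0,"claw": 0.2},{"dx": 2.3,"dy": 0,"dz": 3,"roll": 0,"claw": 0.2},{"dx": 0,"dy": 0,"dz": 3,"roll": 0,"claw": 0.2},{"dx": 0,"dy": 0,"dz": 1,"roll": 0,"claw": 0.2},{"dx": 0,"dy": 0,"dz": 0,"roll": 0,"claw": 0.2},{"dx": 0,"dy": 0,"dz": 0,"roll": 0,"claw": 0.2}]'

```text
t: 24.0
eef_pos: [0.485, 0.308, 0.1023]
orientation: [[0.17, 0.985, 0.002], [0.985, -0.17, 0.001], [0.002, 0.002, -1.0]]
wrist_force: [0.3, -0.3, -0.2]
gripper_width: 0.061
```

```bash
python3 - <<'E'
from h import *
to(.4845,.308,.1,-.17)
for n in("wrist","side"): cv2.imwrite(f"pics/{n}17.png",arm.grab_frame(n)[:,:,::-1])
crop("pics/side17.png","pics/c17.png",160,100,290,220,6)
E
```

```text
t 24.0 pos [0.485  0.308  0.1023] F [ 0.3 -0.3 -0.2] w 0.061 q [ 0.51  0.02  1.47 -0.    1.65  0.68]
jaw -0.171 shift now [-0.01 -0.05  0.23]
roll -0.001 shift after roll [-0.01 -0.05  0.23]
```

View pics/c17.png

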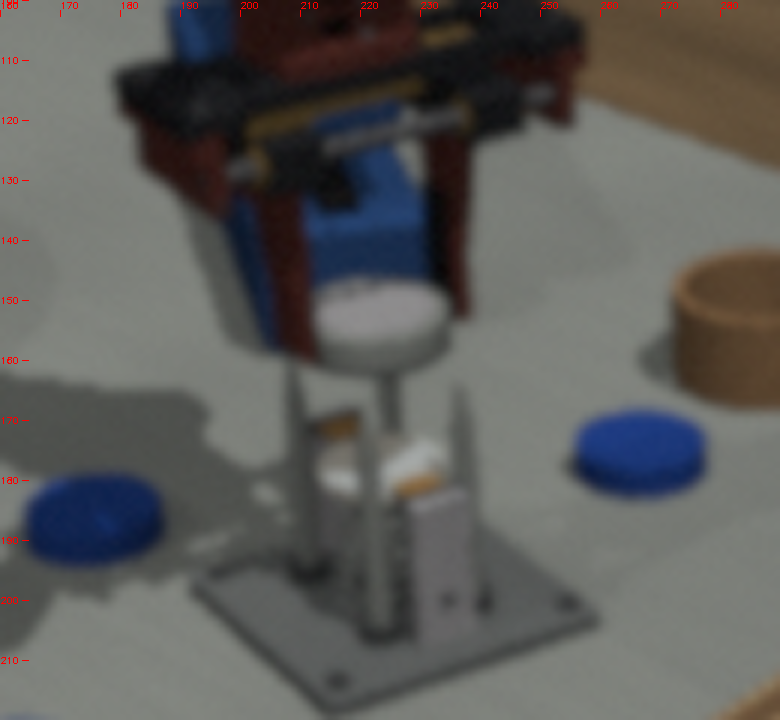

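View pics/wrist17.png

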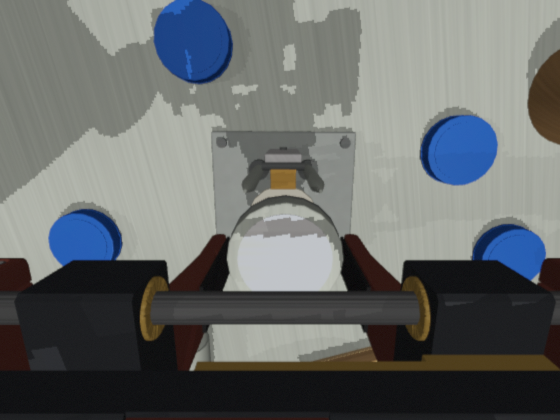

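apply_moves --moves '[{"dx": 0,"dy": -0.05,"dz": 1,"roll": 0,"claw": 0.2},{"dx": 0,"dy": 0,"dz": 1,"roll": 0,"claw": 0.2},{"dx": 0,"dy": 0,"dz": 1,"roll": 0,"claw": 0.2},{"dx": 0,"dy": 0,"dz": 0.5,"roll": 0,"claw": 0.2},{"dx": 0,"dy": 0,"dz": 0,"roll": 0,"claw": 0.2},{"dx": 0,"dy": 0,"dz": 0,"roll": 0,"claw": 0.2}]'

```text
t: 24.85
eef_pos: [0.4837, 0.3084, 0.0658]
orientation: [[0.169, 0.986, 0.001], [0.986, -0.169, 0.0], [0.0, 0.0, -1.0]]
wrist_force: [0.4, -0.2, -0.8]
gripper_width: 0.0613
```

```bash
python3 - <<'E'
from h import *
to(.4845,.308,.0525,-.17)
for n in("wrist","side"): cv2.imwrite(f"pics/{n}18.png",arm.grab_frame(n)[:,:,::-1])
crop("pics/side18.png","pics/c18.png",160,100,290,220,6)
crop("pics/wrist18.png","pics/c18w.png",180,110,390,300,3.8)
E
```

```text
t 24.85 pos [0.4837 0.3084 0.0658] F [ 0.4 -0.2 -0.8] w 0.0613 q [0.51 0.03 1.52 0.   1.59 0.68]
jaw -0.1699 shift now [-0.02  0.09  1.33]
roll 0.0 shift after roll [-0.02  0.09  1.33]
```

View pics/c18.png

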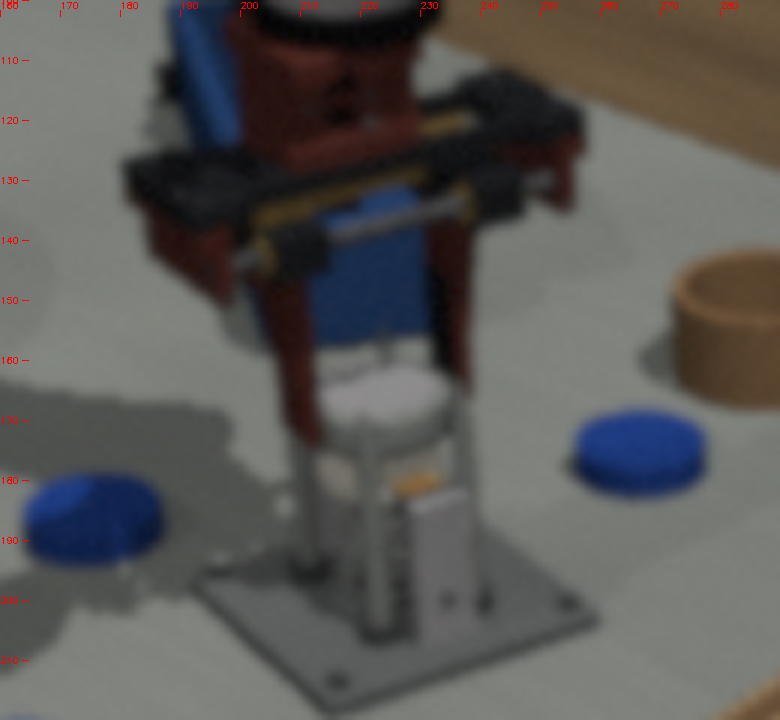

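View pics/c18w.png

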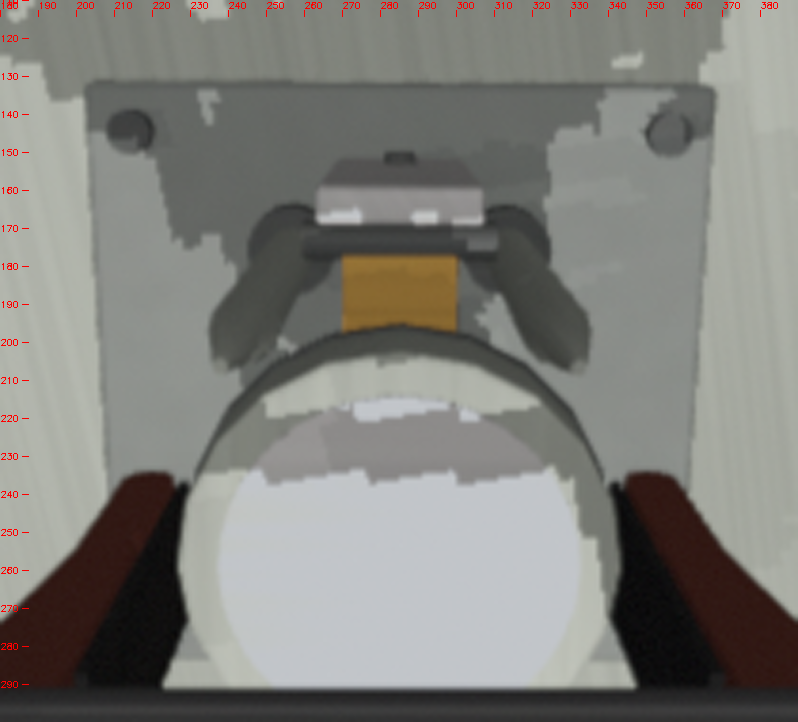

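apply_moves --moves '[{"dx": 0,"dy": 0.05,"dz": 0.6,"roll": 0,"claw": 0.2},{"dx": 0,"dy": 0,"dz": 0.6,"roll": 0,"claw": 0.2},{"dx": 0,"dy": 0,"dz": 0,"roll": 0,"claw": 0.2}]'

```text
t: 25.32
eef_pos: [0.4838, 0.3081, 0.0528]
orientation: [[0.169, 0.986, -0.001], [0.986, -0.169, -0.0], [-0.0, -0.001, -1.0]]
wrist_force: [-0.8, 0.4, 0.0]
gripper_width: 0.0611
```

apply_moves --moves '[{"dx": 0,"dy": 0,"dz": 0.5,"roll": 0,"claw": 0.2},{"dx": 0,"dy": 0,"dz": 0.4,"roll": 0,"claw": 0.2},{"dx": 0,"dy": 0,"dz": 0,"roll": 0,"claw": 0.2}]'

```text
t: 25.7
eef_pos: [0.4845, 0.3086, 0.0456]
orientation: [[0.169, 0.986, 0.002], [0.986, -0.169, 0.001], [0.001, 0.002, -1.0]]
wrist_force: [-1.1, 0.2, 5.2]
gripper_width: 0.0612
```

apply_moves --moves '[{"dx": 0,"dy": 0,"dz": 0.5,"roll": 0,"claw": 0.2},{"dx": 0,"dy": 0,"dz": 0.5,"roll": 0,"claw": 0.2},{"dx": 0,"dy": 0,"dz": 0.5,"roll": 0,"claw": 0.2},{"dx": 0,"dy": 0,"dz": 0.5,"roll": 0,"claw": 0.2},{"dx": 0,"dy": 0,"dz": 0,"roll": 0,"claw": 0.2},{"dx": 0,"dy": 0,"dz": 0,"roll": 0,"claw": 0.2}]'

```text
t: 26.45
eef_pos: [0.4846, 0.3082, 0.0251]
orientation: [[0.169, 0.986, 0.001], [0.986, -0.169, 0.0], [0.001, 0.001, -1.0]]
wrist_force: [1.4, 0.1, 4.0]
gripper_width: 0.0615
```

```bash
python3 - <<'E'
from h import *
to(.4845,.308,.0195,-.17)
for n in("wrist","side"): cv2.imwrite(f"pics/{n}19.png",arm.grab_frame(n)[:,:,::-1])
crop("pics/side19.png","pics/c19.png",180,120,270,220,6)
crop("pics/wrist19.png","pics/c19w.png",180,110,390,300,3.8)
E
```

```text
t 26.45 pos [0.4846 0.3082 0.0251] F [1.4 0.1 4. ] w 0.0615 q [ 0.51  0.05  1.57 -0.    1.52  0.68]
jaw -0.1702 shift now [-0.02 -0.01  0.56]
roll -0.0 shift after roll [-0.02 -0.01  0.56]
```

View pics/c19.png

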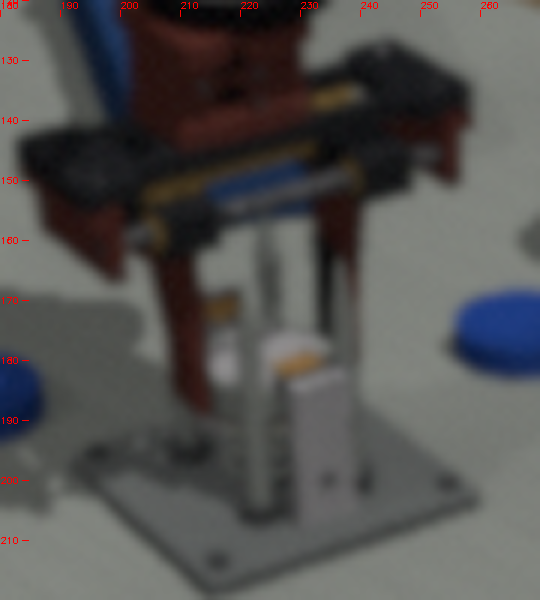

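View pics/c19w.png

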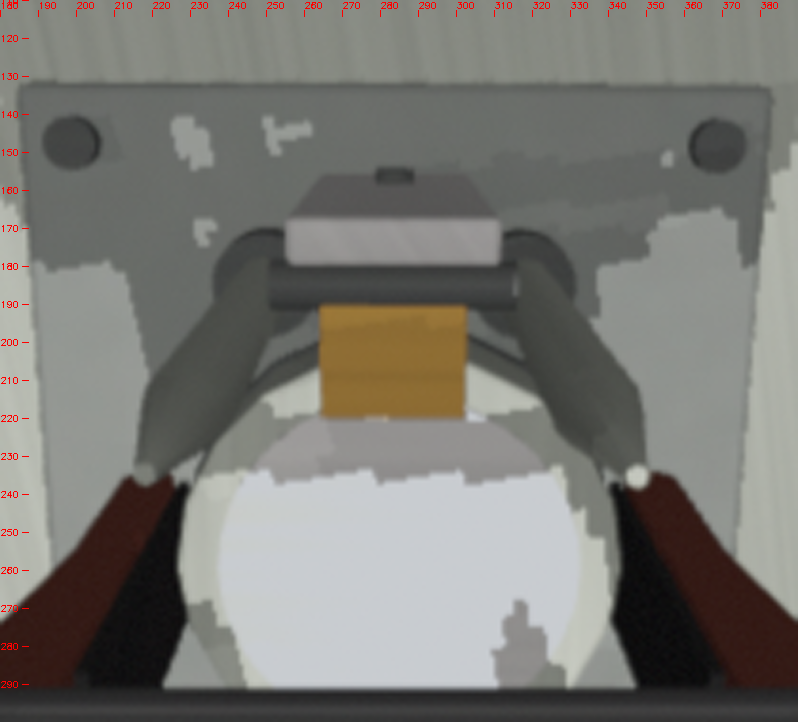

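apply_moves --moves '[{"dx": 0,"dy": 0,"dz": 0.3,"roll": 0,"claw": 0.2},{"dx": 0,"dy": 0,"dz": 0.3,"roll": 0,"claw": 0.2},{"dx": 0,"dy": 0,"dz": 0,"roll": 0,"claw": 0.2},{"dx": 0,"dy": 0,"dz": 0,"roll": 0,"claw": 0.2}]'

```text
t: 27.05
eef_pos: [0.4845, 0.3082, 0.0187]
orientation: [[0.169, 0.986, 0.001], [0.986, -0.169, 0.0], [0.0, 0.001, -1.0]]
wrist_force: [2.0, -1.6, 6.0]
gripper_width: 0.0611
```

```bash
python3 - <<'E'
from h import *
to(.4845,.308,.0195,-.17)
for n in("wrist","side"): cv2.imwrite(f"pics/{n}20.png",arm.grab_frame(n)[:,:,::-1])
crop("pics/side20.png","pics/c20.png",180,120,270,220,6)
crop("pics/wrist20.png","pics/c20w.png",180,110,390,300,3.8)
E
```

```text
t 27.05 pos [0.4845 0.3082 0.0187] F [ 2.  -1.6  6. ] w 0.0611 q [ 0.51  0.06  1.58 -0.    1.51  0.68]
jaw -0.1701 shift now [-0.02 -0.   -0.08]
roll -0.0 shift after roll [-0.02 -0.   -0.08]
```

View pics/c20.png

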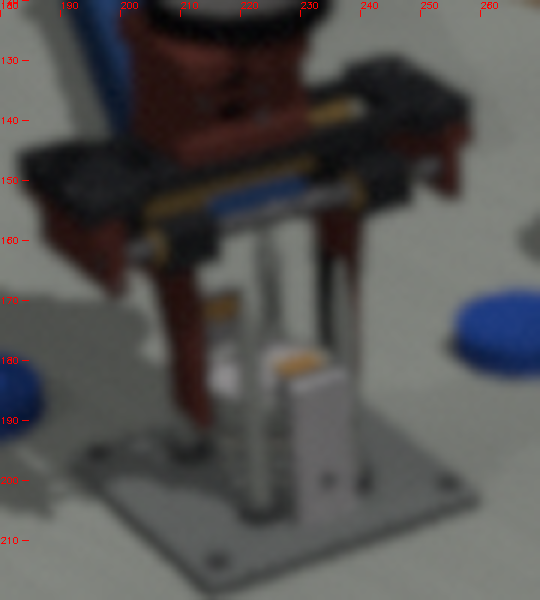

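View pics/c20w.png

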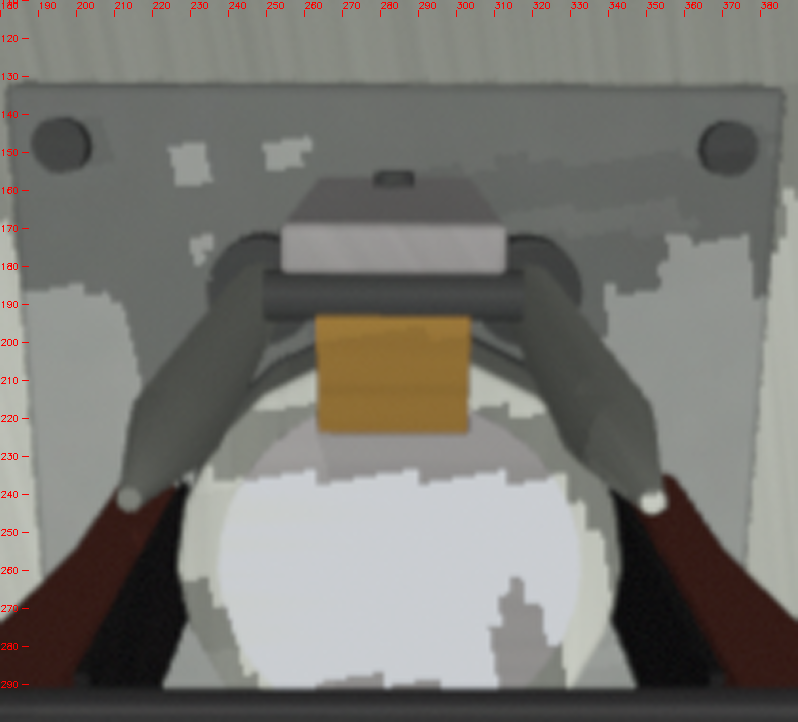

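Both flaps are out over the lid and the force is 6 N. I'll release and check.

apply_moves --moves '[{"dx": 0,"dy": 0,"dz": 0,"roll": 0,"claw": 0.5},{"dx": 0,"dy": 0,"dz": 0,"roll": 0,"claw": 0.7},{"dx": 0,"dy": 0,"dz": 0,"roll": 0,"claw": 0.7},{"dx": 0,"dy": 0,"dz": -1,"roll": 0,"claw": 0.7},{"dx": 0,"dy": 0,"dz": -3,"roll": 0,"claw": 0.7},{"dx": 0,"dy": 0,"dz": -5,"roll": 0,"claw": 0.7},{"dx": 0,"dy": 0,"dz": -5,"roll": 0,"claw": 0.7},{"dx": -4,"dy": 0,"dz": -2,"roll": 0,"claw": 0.7},{"dx": -4,"dy": 0,"dz": 0,"roll": 0,"claw": 0.7},{"dx": -3,"dy": 0,"dz": 0,"roll": 0,"claw": 0.7},{"dx": 0,"dy": 0,"dz": 0,"roll": 0,"claw": 0.7},{"dx": 0,"dy": 0,"dz": 0,"roll": 0,"claw": 0.7}]'

```text
t: 28.65
eef_pos: [0.4655, 0.2003, 0.1789]
orientation: [[0.169, 0.986, 0.001], [0.986, -0.169, 0.001], [0.001, 0.0, -1.0]]
wrist_force: [0.1, -0.7, -0.1]
gripper_width: 0.0747
```

```bash
python3 - <<'E'
from h import *
to(.588,.0915,.1,.117)
for n in("wrist","side","top"): cv2.imwrite(f"pics/{n}21.png",arm.grab_frame(n)[:,:,::-1])
crop("pics/side21.png","pics/c21.png",180,120,270,220,6)
crop("pics/wrist21.png","pics/c21w.png",200,0,380,160,4)
E
```

```text
t 28.65 pos [0.4655 0.2003 0.1789] F [ 0.1 -0.7 -0.1] w 0.0747 q [ 0.34 -0.16  1.51  0.    1.8   0.51]
jaw -0.17 shift now [-8.66 13.91  7.89]
roll -0.287 shift after roll [-12.24  10.89   7.89]
```

View pics/c21.png

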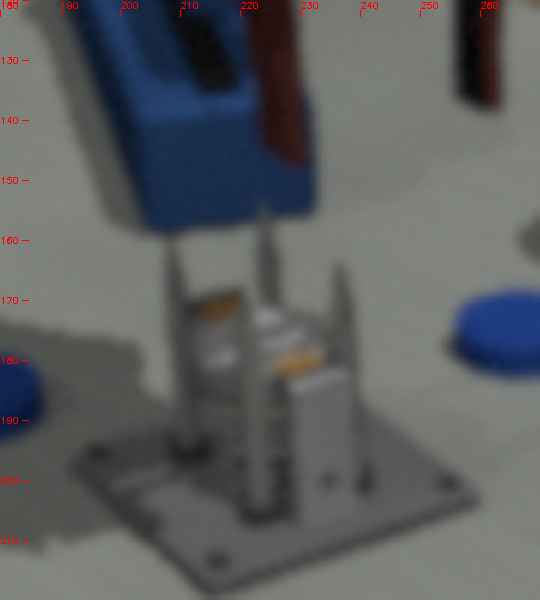

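View pics/c21w.png

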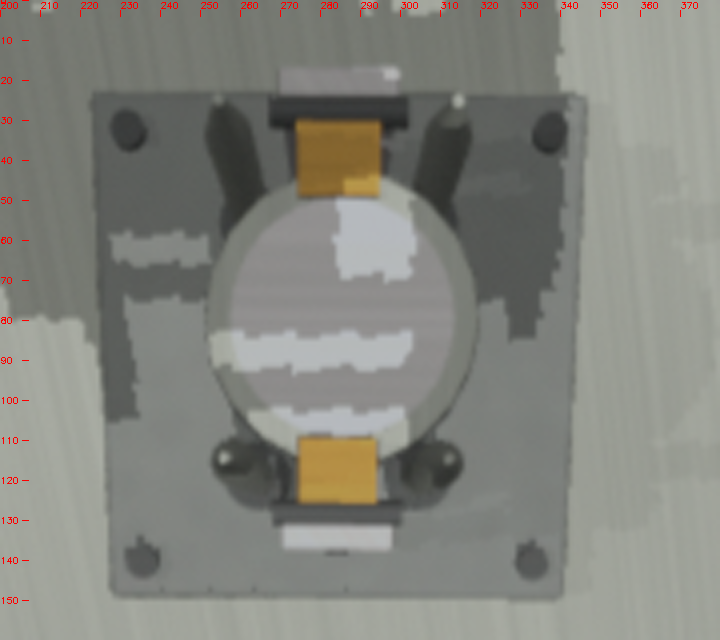

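View pics/wrist21.png

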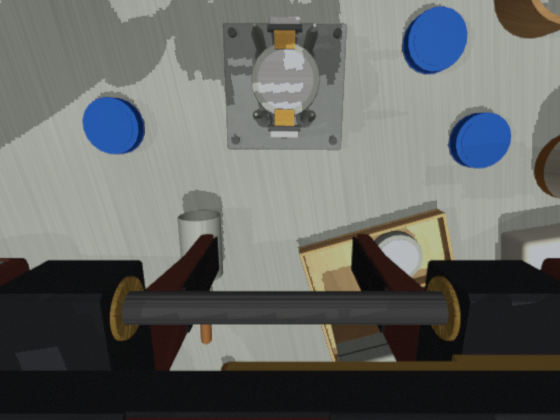

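The first lid sits flat under both brass catches. Now the second lid.

apply_moves --moves '[{"dx": 0,"dy": 0,"dz": 0,"roll": -0.144,"claw": 0.7},{"dx": 0,"dy": 0,"dz": 0,"roll": -0.143,"claw": 0.7},{"dx": -3,"dy": 1.3,"dz": 0,"roll": 0,"claw": 0.7},{"dx": -5,"dy": 2.2,"dz": 0,"roll": 0,"claw": 0.7},{"dx": -5,"dy": 2.2,"dz": 0,"roll": 0,"claw": 0.7},{"dx": -5,"dy": 2.2,"dz": 0,"roll": 0,"claw": 0.7},{"dx": -3.2,"dy": 1.1,"dz": 0,"roll": 0,"claw": 0.7},{"dx": 0,"dy": 0,"dz": 0,"roll": 0,"claw": 0.7},{"dx": 0,"dy": 0,"dz": 0,"roll": 0,"claw": 0.7}]'

```text
t: 29.92
eef_pos: [0.5794, 0.0007, 0.1781]
orientation: [[-0.118, 0.993, -0.001], [0.993, 0.118, 0.001], [0.001, -0.001, -1.0]]
wrist_force: [-0.1, 0.4, -0.8]
gripper_width: 0.0746
```

```bash
python3 - <<'E'
from h import *
to(.588,.092,-.0195,.117)
m=arm.camera_model("wrist")
im=arm.grab_frame("wrist")[:,:,::-1]; cv2.imwrite("pics/w22.png",im)
print(proj("wrist",[.588,.092,.02],m))
g=cv2.cvtColor(np.ascontiguousarray(im),cv2.COLOR_BGR2GRAY)
u,v=proj("wrist",[.588,.092,.02],m).astype(int)
c=cv2.HoughCircles(cv2.medianBlur(g,3)[v-50:v+50,u-50:u+50],cv2.HOUGH_GRADIENT,1,25,param1=120,param2=15,minRadius=20,maxRadius=36)
for x,y,r in c[0][:3]:
    x+=u-50;y+=v-50; print(x,y,r,onz("wrist",x,y,.02,m).round(4))
crop("pics/w22.png","pics/c22.png",u-90,v-60,u+90,v+70,4.4)
E
```

```text
t 29.925 pos [0.5794 0.0007 0.1781] F [-0.1  0.4 -0.8] w 0.0746 q [-0.06  0.03  1.32  0.    1.79 -0.18]
jaw 0.1178 shift now [ 8.95  1.94 19.77]
roll 0.001 shift after roll [ 8.95  1.93 19.77]
[301.76275224 106.8253962 ]
295.5 103.5 34.3 [0.5809 0.0946 0.02  ]
```

View pics/c22.png

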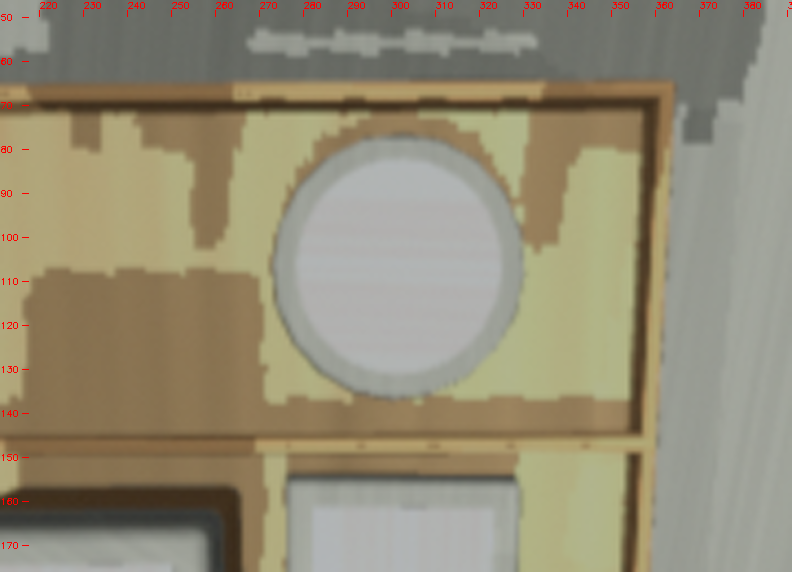

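apply_moves --moves '[{"dx": 3.5,"dy": 0.8,"dz": 0,"roll": 0,"claw": 0.7},{"dx": 3.9,"dy": 0.8,"dz": 2,"roll": 0,"claw": 0.7},{"dx": 1.55,"dy": 0.3,"dz": 4,"roll": 0,"claw": 0.7},{"dx": 0,"dy": 0,"dz": 4,"roll": 0,"claw": 0.7},{"dx": 0,"dy": 0,"dz": 4,"roll": 0,"claw": 0.7},{"dx": 0,"dy": 0,"dz": 2,"roll": 0,"claw": 0.7},{"dx": 0,"dy": 0,"dz": 0,"roll": 0,"claw": 0.7},{"dx": 0,"dy": 0,"dz": 0,"roll": 0,"claw": 0.7}]'

```text
t: 30.98
eef_pos: [0.5891, 0.0912, 0.0206]
orientation: [[-0.117, 0.993, 0.003], [0.993, 0.117, 0.0], [0.0, 0.003, -1.0]]
wrist_force: [-0.7, 0.1, -0.7]
gripper_width: 0.0747
```

```bash
python3 - <<'E'
from h import *
to(.5877,.0922,-.0195,.117)
for n in("wrist",): cv2.imwrite(f"pics/{n}23.png",arm.grab_frame(n)[:,:,::-1])
E
```

```text
t 30.975 pos [0.5891 0.0912 0.0206] F [-0.7  0.1 -0.7] w 0.0747 q [ 0.1   0.11  1.52  0.    1.51 -0.02]
jaw 0.1173 shift now [ 0.11 -0.14  4.01]
roll 0.0 shift after roll [ 0.11 -0.14  4.01]
```

View pics/wrist23.png

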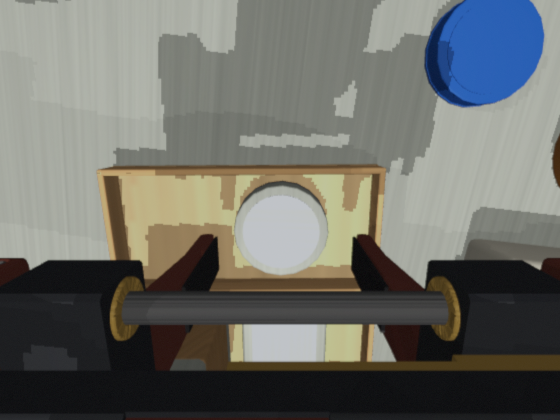

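apply_moves --moves '[{"dx": 0.1,"dy": -0.1,"dz": 1.5,"roll": 0,"claw": 0.7},{"dx": 0,"dy": 0,"dz": 1.3,"roll": 0,"claw": 0.7},{"dx": 0,"dy": 0,"dz": 0.8,"roll": 0,"claw": 0.7},{"dx": 0,"dy": 0,"dz": 0.3,"roll": 0,"claw": 0.7},{"dx": 0,"dy": 0,"dz": 0,"roll": 0,"claw": 0.7},{"dx": 0,"dy": 0,"dz": 0,"roll": 0,"claw": 0.7}]'

```text
t: 31.78
eef_pos: [0.5872, 0.0917, -0.0201]
orientation: [[-0.117, 0.993, 0.001], [0.993, 0.117, 0.0], [-0.0, 0.001, -1.0]]
wrist_force: [0.3, -0.2, -0.9]
gripper_width: 0.0747
```

apply_moves --moves '[{"dx": 0,"dy": 0,"dz": 0,"roll": 0,"claw": 0.2},{"dx": 0,"dy": 0,"dz": 0,"roll": 0,"claw": 0.2},{"dx": 0,"dy": 0,"dz": 0,"roll": 0,"claw": 0.2},{"dx": 0,"dy": 0,"dz": 0,"roll": 0,"claw": 0.2}]' --squeeze 30

```text
t: 32.28
eef_pos: [0.587, 0.0917, -0.0202]
orientation: [[-0.117, 0.993, 0.001], [0.993, 0.117, 0.0], [-0.0, 0.001, -1.0]]
wrist_force: [-1.0, 0.0, 1.6]
gripper_width: 0.0612
```

```bash
python3 - <<'E'
from h import *
to(.4845,.308,.1,-.17)
E
```

```text
t 32.275 pos [ 0.587   0.0917 -0.0202] F [-1.   0.   1.6] w 0.0612 q [ 0.1   0.14  1.56  0.    1.44 -0.02]
jaw 0.117 shift now [ 22.68  -7.65 -12.02]
roll 0.287 shift after roll [ 19.58 -13.76 -12.02]
```

apply_moves --moves '[{"dx": 0,"dy": 0,"dz": -1,"roll": 0,"claw": 0.2},{"dx": 0,"dy": 0,"dz": -3,"roll": 0,"claw": 0.2},{"dx": 0,"dy": 0,"dz": -5,"roll": 0,"claw": 0.2},{"dx": 0,"dy": 0,"dz": -5,"roll": 0.144,"claw": 0.2},{"dx": 0,"dy": 0,"dz": -4,"roll": 0.143,"claw": 0.2},{"dx": 2.6,"dy": -1.8,"dz": 0,"roll": 0,"claw": 0.2},{"dx": 4.5,"dy": -3.2,"dz": 0,"roll": 0,"claw": 0.2},{"dx": 5,"dy": -3.5,"dz": 0,"roll": 0,"claw": 0.2},{"dx": 4.5,"dy": -3.2,"dz": 0,"roll": 0,"claw": 0.2},{"dx": 3,"dy": -2.05,"dz": 0,"roll": 0,"claw": 0.2},{"dx": 0,"dy": 0,"dz": 2,"roll": 0,"claw": 0.2},{"dx": 0,"dy": 0,"dz": 3,"roll": 0,"claw": 0.2},{"dx": 0,"dy": 0,"dz": 1,"roll": 0,"claw": 0.2},{"dx": 0,"dy": 0,"dz": 0,"roll": 0,"claw": 0.2},{"dx": 0,"dy": 0,"dz": 0,"roll": 0,"claw": 0.2}]'

```text
t: 34.15
eef_pos: [0.4853, 0.3079, 0.1007]
orientation: [[0.17, 0.985, 0.002], [0.985, -0.17, 0.001], [0.001, 0.001, -1.0]]
wrist_force: [0.2, 0.1, -1.0]
gripper_width: 0.0612
```

```bash
python3 - <<'E'
from h import *
to(.4845,.308,.1,-.17)
for n in("wrist","side"): cv2.imwrite(f"pics/{n}24.png",arm.grab_frame(n)[:,:,::-1])
crop("pics/wrist24.png","pics/c24w.png",180,110,390,300,3.8)
crop("pics/side24.png","pics/c24.png",180,120,270,220,6)
E
```

```text
t 34.15 pos [0.4853 0.3079 0.1007] F [ 0.2  0.1 -1. ] w 0.0612 q [ 0.51  0.02  1.47 -0.    1.65  0.68]
jaw -0.1708 shift now [-0.   -0.08  0.07]
roll -0.001 shift after roll [-0.   -0.08  0.07]
```

View pics/c24w.png

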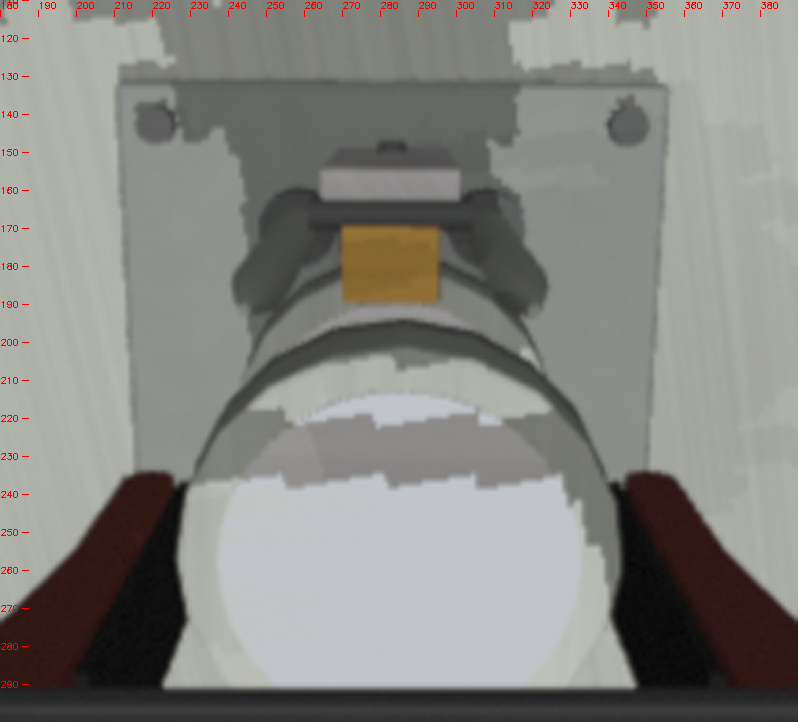

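View pics/c24.png

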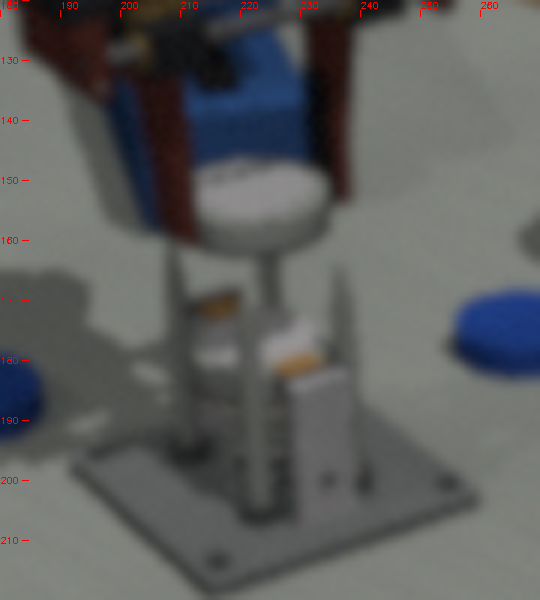

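apply_moves --moves '[{"dx": 0,"dy": -0.05,"dz": 1,"roll": 0,"claw": 0.2},{"dx": 0,"dy": 0,"dz": 1,"roll": 0,"claw": 0.2},{"dx": 0,"dy": 0,"dz": 1,"roll": 0,"claw": 0.2},{"dx": 0,"dy": 0,"dz": 0.7,"roll": 0,"claw": 0.2},{"dx": 0,"dy": 0,"dz": 0.6,"roll": 0,"claw": 0.2},{"dx": 0,"dy": 0,"dz": 0,"roll": 0,"claw": 0.2},{"dx": 0,"dy": 0,"dz": 0,"roll": 0,"claw": 0.2}]'

```text
t: 35.12
eef_pos: [0.4842, 0.3083, 0.0568]
orientation: [[0.169, 0.986, 0.0], [0.986, -0.169, 0.0], [0.0, 0.0, -1.0]]
wrist_force: [-0.5, -0.4, -0.6]
gripper_width: 0.0611
```

```bash
python3 - <<'E'
from h import *
to(.4845,.3082,.0525,-.17)
for n in("wrist",): cv2.imwrite(f"pics/{n}25.png",arm.grab_frame(n)[:,:,::-1])
crop("pics/wrist25.png","pics/c25w.png",180,110,390,300,3.8)
E
```

```text
t 35.125 pos [0.4842 0.3083 0.0568] F [-0.5 -0.4 -0.6] w 0.0611 q [0.51 0.04 1.53 0.   1.57 0.68]
jaw -0.17 shift now [-0.01  0.03  0.43]
roll 0.0 shift after roll [-0.01  0.03  0.43]
```

View pics/c25w.png

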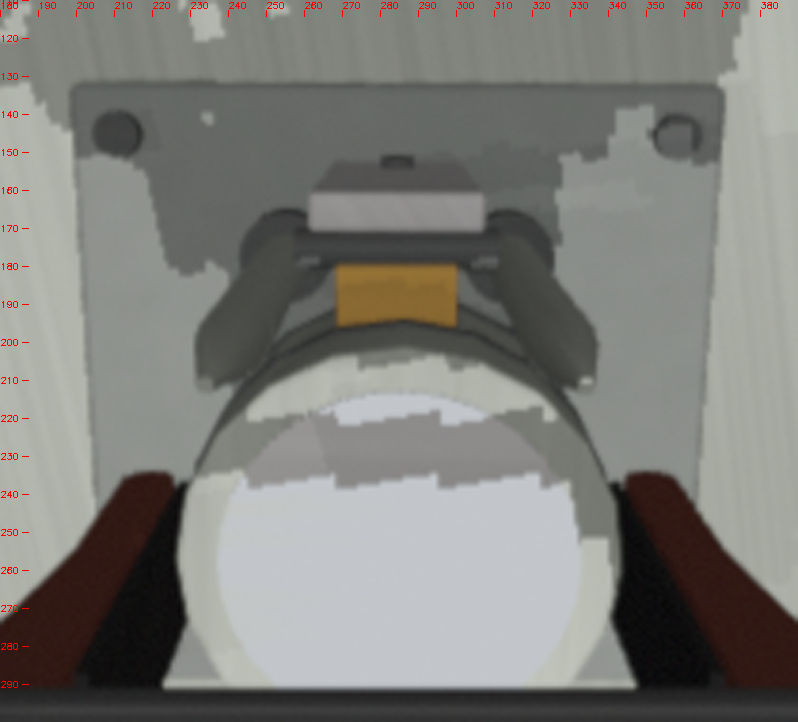

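apply_moves --moves '[{"dx": 0,"dy": 0.02,"dz": 0.5,"roll": 0,"claw": 0.2},{"dx": 0,"dy": 0,"dz": 0.5,"roll": 0,"claw": 0.2},{"dx": 0,"dy": 0,"dz": 0.5,"roll": 0,"claw": 0.2},{"dx": 0,"dy": 0,"dz": 0,"roll": 0,"claw": 0.2}]' --squeeze 40

```text
t: 35.67
eef_pos: [0.4852, 0.3093, 0.0443]
orientation: [[0.169, 0.986, 0.004], [0.986, -0.169, 0.003], [0.003, 0.003, -1.0]]
wrist_force: [-1.7, -0.3, 10.6]
gripper_width: 0.0609
```

apply_moves --moves '[{"dx": 0,"dy": 0,"dz": 0.5,"roll": 0,"claw": 0.2},{"dx": 0,"dy": 0,"dz": 0.5,"roll": 0,"claw": 0.2},{"dx": 0,"dy": 0,"dz": 0.5,"roll": 0,"claw": 0.2},{"dx": 0,"dy": 0,"dz": 0.4,"roll": 0,"claw": 0.2},{"dx": 0,"dy": 0,"dz": 0.3,"roll": 0,"claw": 0.2},{"dx": 0,"dy": 0,"dz": 0,"roll": 0,"claw": 0.2},{"dx": 0,"dy": 0,"dz": 0,"roll": 0,"claw": 0.2}]'

```text
t: 36.55
eef_pos: [0.4854, 0.3094, 0.0213]
orientation: [[0.169, 0.986, 0.004], [0.986, -0.169, 0.003], [0.003, 0.003, -1.0]]
wrist_force: [0.9, 2.6, 6.1]
gripper_width: 0.061
```

```bash
python3 - <<'E'
from h import *
to(.4845,.3082,.0184,-.17)
for n in("wrist","side"): cv2.imwrite(f"pics/{n}26.png",arm.grab_frame(n)[:,:,::-1])
crop("pics/wrist26.png","pics/c26w.png",180,110,390,300,3.8)
crop("pics/side26.png","pics/c26.png",180,120,270,220,6)
E
```

```text
t 36.55 pos [0.4854 0.3094 0.0213] F [0.9 2.6 6.1] w 0.061 q [0.51 0.06 1.57 0.   1.51 0.68]
jaw -0.1698 shift now [-0.13 -0.07  0.29]
roll 0.0 shift after roll [-0.13 -0.07  0.29]
```

View pics/c26w.png

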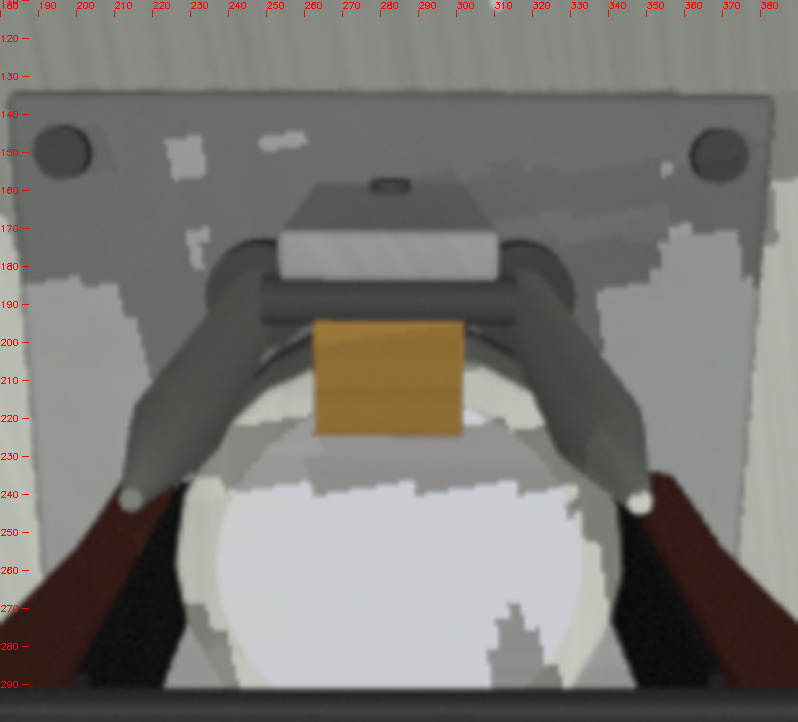

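View pics/c26.png

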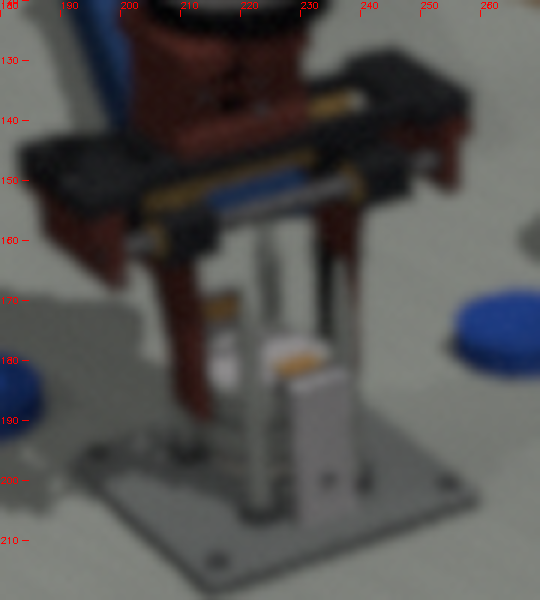

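apply_moves --moves '[{"dx": -0.05,"dy": -0.05,"dz": 0.3,"roll": 0,"claw": 0.2},{"dx": 0,"dy": 0,"dz": 0.1,"roll": 0,"claw": 0.2},{"dx": 0,"dy": 0,"dz": 0,"roll": 0,"claw": 0.2},{"dx": 0,"dy": 0,"dz": 0,"roll": 0,"claw": 0.2}]'

```text
t: 37.15
eef_pos: [0.4854, 0.3094, 0.0179]
orientation: [[0.169, 0.986, 0.005], [0.986, -0.169, 0.004], [0.005, 0.004, -1.0]]
wrist_force: [1.1, 3.3, 6.6]
gripper_width: 0.061
```

```bash
python3 - <<'E'
from h import *
to(.4845,.3082,.0184,-.17)
for n in("wrist",): cv2.imwrite(f"pics/{n}27.png",arm.grab_frame(n)[:,:,::-1])
crop("pics/wrist27.png","pics/c27w.png",180,110,390,300,3.8)
E
```

```text
t 37.15 pos [0.4854 0.3094 0.0179] F [1.1 3.3 6.6] w 0.061 q [0.51 0.06 1.58 0.   1.5  0.68]
jaw -0.1697 shift now [-0.13 -0.07 -0.05]
roll 0.0 shift after roll [-0.13 -0.07 -0.05]
```

View pics/c27w.png

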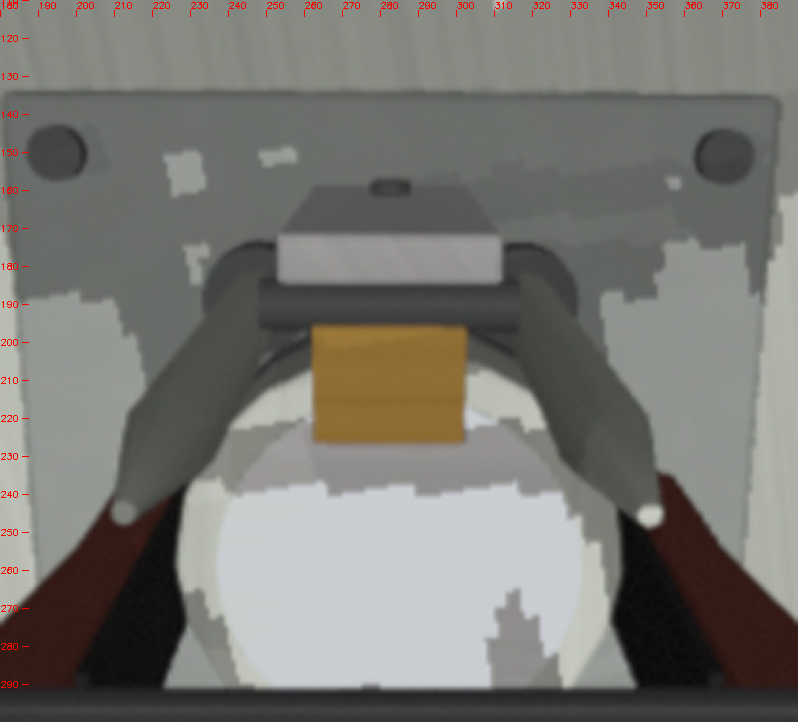

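The flap is horizontal over the second lid, as it was for the first. I'll release and check.

apply_moves --moves '[{"dx": 0,"dy": 0,"dz": 0,"roll": 0,"claw": 0.5},{"dx": 0,"dy": 0,"dz": 0,"roll": 0,"claw": 0.7},{"dx": 0,"dy": 0,"dz": 0,"roll": 0,"claw": 0.7},{"dx": 0,"dy": 0,"dz": -1,"roll": 0,"claw": 0.7},{"dx": 0,"dy": 0,"dz": -3,"roll": 0,"claw": 0.7},{"dx": 0,"dy": 0,"dz": -5,"roll": 0,"claw": 0.7},{"dx": 0,"dy": 0,"dz": -5,"roll": 0,"claw": 0.7},{"dx": -4,"dy": 0,"dz": -2,"roll": 0,"claw": 0.7},{"dx": -4,"dy": 0,"dz": 0,"roll": 0,"claw": 0.7},{"dx": -3,"dy": 0,"dz": 0,"roll": 0,"claw": 0.7},{"dx": 0,"dy": 0,"dz": 0,"roll": 0,"claw": 1},{"dx": 0,"dy": 0,"dz": 0,"roll": 0,"claw": 1}]'

```text
t: 38.7
eef_pos: [0.4651, 0.1998, 0.1759]
orientation: [[0.169, 0.986, 0.001], [0.986, -0.169, 0.001], [0.001, 0.0, -1.0]]
wrist_force: [-0.0, -1.1, 0.8]
gripper_width: 0.0873
```

```bash
python3 - <<'E'
from h import *
to(.594,-.317,.1,.117)
for n in("wrist","side","top"): cv2.imwrite(f"pics/{n}28.png",arm.grab_frame(n)[:,:,::-1])
crop("pics/side28.png","pics/c28.png",180,120,270,220,6)
crop("pics/wrist28.png","pics/c28w.png",200,0,380,160,4)
E
```

```text
t 38.7 pos [0.4651 0.1998 0.1759] F [-0.  -1.1  0.8] w 0.0873 q [ 0.34 -0.17  1.51  0.    1.79  0.51]
jaw -0.1701 shift now [-48.76  21.45   7.56]
roll -0.287 shift after roll [-52.84   6.76   7.56]
```

View pics/c28.png

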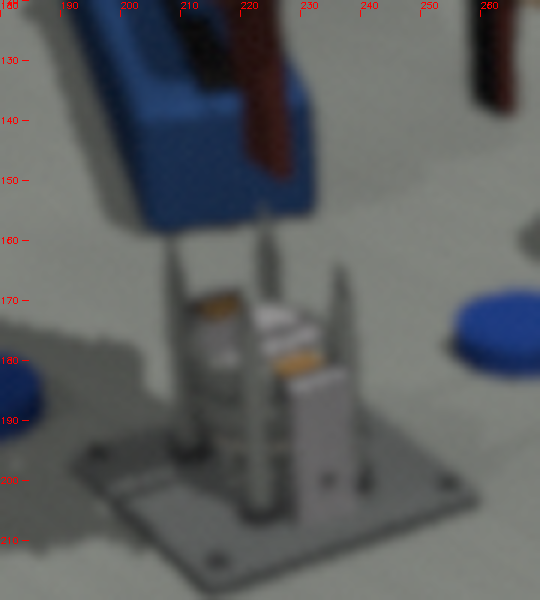

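View pics/c28w.png

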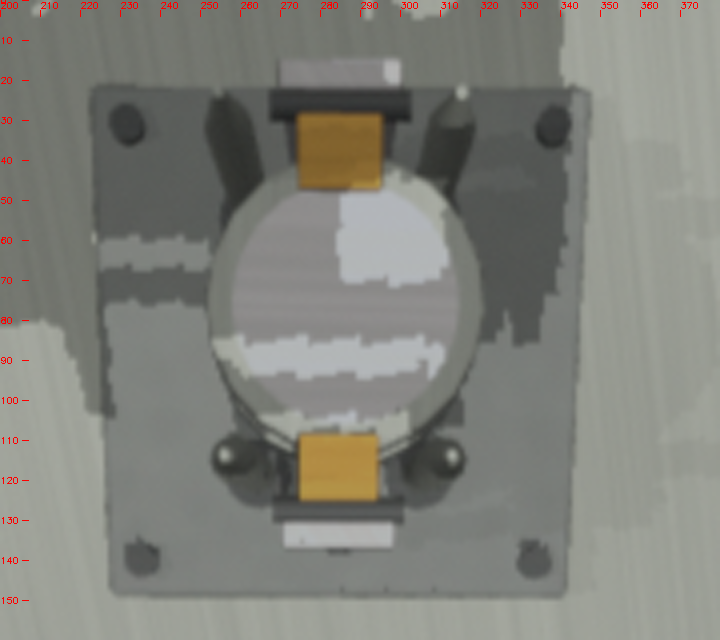

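View pics/top28.png

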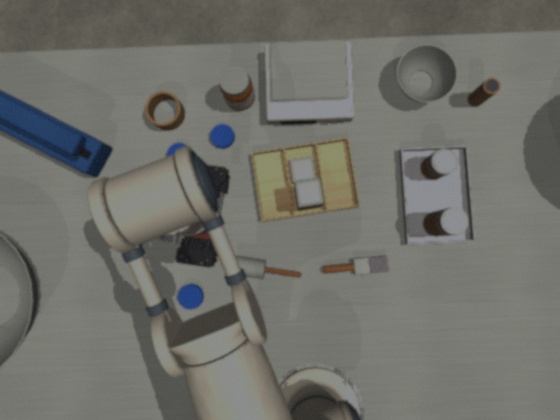

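Both lids are below the catches, with the second flat on the first. Both tins are upright on the pan, and the square tin and lid are undisturbed. Next I return the short tin.

apply_moves --moves '[{"dx": 0,"dy": 0,"dz": 0,"roll": -0.144,"claw": 1},{"dx": 0,"dy": 0,"dz": 0,"roll": -0.143,"claw": 1},{"dx": -3,"dy": 0.4,"dz": 0,"roll": 0,"claw": 1},{"dx": -5.5,"dy": 0.7,"dz": 0,"roll": 0,"claw": 1},{"dx": -5.5,"dy": 0.7,"dz": 0,"roll": 0,"claw": 1},{"dx": -5.5,"dy": 0.7,"dz": 0,"roll": 0,"claw": 1},{"dx": -5.5,"dy": 0.7,"dz": 0,"roll": 0,"claw": 1},{"dx": -5.5,"dy": 0.7,"dz": 0,"roll": 0,"claw": 1},{"dx": -5.5,"dy": 0.7,"dz": 0,"roll": 0,"claw": 1},{"dx": -5.5,"dy": 0.7,"dz": 0,"roll": 0,"claw": 1},{"dx": -5.5,"dy": 0.7,"dz": 0,"roll": 0,"claw": 1},{"dx": -4,"dy": 0.5,"dz": 0,"roll": 0,"claw": 1},{"dx": -1.8,"dy": 0.25,"dz": 0,"roll": 0,"claw": 1},{"dx": 0,"dy": 0,"dz": 2,"roll": 0,"claw": 1},{"dx": 0,"dy": 0,"dz": 2,"roll": 0,"claw": 1},{"dx": 0,"dy": 0,"dz": 0,"roll": 0,"claw": 1},{"dx": 0,"dy": 0,"dz": 0,"roll": 0,"claw": 1}]'

```text
t: 40.98
eef_pos: [0.5939, -0.3167, 0.1358]
orientation: [[-0.117, 0.993, 0.0], [0.993, 0.117, -0.0], [-0.0, 0.0, -1.0]]
wrist_force: [0.3, 0.5, 0.8]
gripper_width: 0.0878
```

```bash
python3 - <<'E'
from h import *
to(.5943,-.3175,.0396,.117)
for n in("wrist","side"): cv2.imwrite(f"pics/{n}29.png",arm.grab_frame(n)[:,:,::-1])
E
```

```text
t 40.975 pos [ 0.5939 -0.3167  0.1358] F [0.3 0.5 0.8] w 0.0878 q [-0.54  0.29  1.11  0.    1.74 -0.66]
jaw 0.1177 shift now [-0.08  0.03  9.62]
roll 0.001 shift after roll [-0.08  0.03  9.62]
```

View pics/wrist29.png

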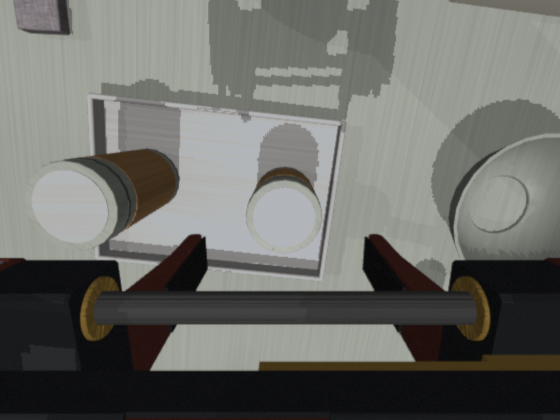

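apply_moves --moves '[{"dx": -0.08,"dy": 0.03,"dz": 3,"roll": 0,"claw": 1},{"dx": 0,"dy": 0,"dz": 3,"roll": 0,"claw": 1},{"dx": 0,"dy": 0,"dz": 2.4,"roll": 0,"claw": 1},{"dx": 0,"dy": 0,"dz": 1.2,"roll": 0,"claw": 1},{"dx": 0,"dy": 0,"dz": 0,"roll": 0,"claw": 1},{"dx": 0,"dy": 0,"dz": 0,"roll": 0,"claw": 1},{"dx": 0,"dy": 0,"dz": 0,"roll": 0,"claw": 0.2},{"dx": 0,"dy": 0,"dz": 0,"roll": 0,"claw": 0.2},{"dx": 0,"dy": 0,"dz": 0,"roll": 0,"claw": 0.2},{"dx": 0,"dy": 0,"dz": 0,"roll": 0,"claw": 0.2}]' --squeeze 20

```text
t: 42.32
eef_pos: [0.5941, -0.3181, 0.0398]
orientation: [[-0.117, 0.993, 0.0], [0.993, 0.117, -0.0], [-0.0, 0.0, -1.0]]
wrist_force: [-1.3, 0.1, 1.3]
gripper_width: 0.0616
```

```bash
python3 - <<'E'
from h import *
to(.5375,-.0805,.0406,.117)
E
```

```text
t 42.325 pos [ 0.5941 -0.3181  0.0398] F [-1.3  0.1  1.3] w 0.0616 q [-0.54  0.31  1.26 -0.    1.58 -0.66]
jaw 0.1169 shift now [24.25 -2.85 -0.09]
roll -0.0 shift after roll [24.25 -2.85 -0.09]
```

apply_moves --moves '[{"dx": 0,"dy": 0,"dz": -1,"roll": 0,"claw": 0.2},{"dx": 0,"dy": 0,"dz": -3,"roll": 0,"claw": 0.2},{"dx": 0,"dy": 0,"dz": -4,"roll": 0,"claw": 0.2},{"dx": 0,"dy": 0,"dz": -2,"roll": 0,"claw": 0.2},{"dx": 2.2,"dy": -0.25,"dz": 0,"roll": 0,"claw": 0.2},{"dx": 4,"dy": -0.5,"dz": 0,"roll": 0,"claw": 0.2},{"dx": 4.5,"dy": -0.5,"dz": 0,"roll": 0,"claw": 0.2},{"dx": 4.5,"dy": -0.55,"dz": 0,"roll": 0,"claw": 0.2},{"dx": 4.5,"dy": -0.5,"dz": 0,"roll": 0,"claw": 0.2},{"dx": 3,"dy": -0.4,"dz": 0,"roll": 0,"claw": 0.2},{"dx": 1.5,"dy": -0.15,"dz": 0,"roll": 0,"claw": 0.2},{"dx": 0,"dy": 0,"dz": 2,"roll": 0,"claw": 0.2},{"dx": 0,"dy": 0,"dz": 3,"roll": 0,"claw": 0.2},{"dx": 0,"dy": 0,"dz": 1.5,"roll": 0,"claw": 0.2},{"dx": 0,"dy": 0,"dz": 0,"roll": 0,"claw": 0.2},{"dx": 0,"dy": 0,"dz": 0,"roll": 0,"claw": 0.2}]'

```text
t: 44.32
eef_pos: [0.538, -0.0814, 0.0752]
orientation: [[-0.116, 0.993, 0.001], [0.993, 0.116, -0.0], [-0.0, 0.001, -1.0]]
wrist_force: [-0.5, 0.0, -1.1]
gripper_width: 0.0613
```

```bash
python3 - <<'E'
from h import *
to(.5375,-.0811,.041,.117)
for n in("side",): cv2.imwrite(f"pics/{n}30.png",arm.grab_frame(n)[:,:,::-1])
E
```

```text
t 44.325 pos [ 0.538  -0.0814  0.0752] F [-0.5  0.  -1.1] w 0.0613 q [-0.21 -0.05  1.58 -0.    1.61 -0.33]
jaw 0.1165 shift now [ 0.04 -0.05  3.42]
roll -0.001 shift after roll [ 0.04 -0.05  3.42]
```

View pics/side30.png

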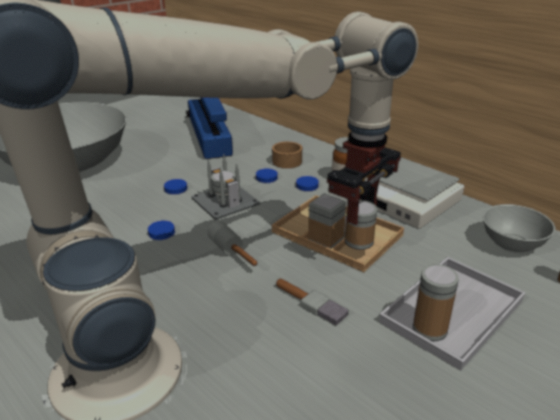

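apply_moves --moves '[{"dx": 0.03,"dy": -0.03,"dz": 1.5,"roll": 0,"claw": 0.2},{"dx": 0,"dy": 0,"dz": 1.2,"roll": 0,"claw": 0.2},{"dx": 0,"dy": 0,"dz": 0.4,"roll": 0,"claw": 0.2},{"dx": 0,"dy": 0,"dz": 0.2,"roll": 0,"claw": 0.2},{"dx": 0,"dy": 0,"dz": 0,"roll": 0,"claw": 0.2},{"dx": 0,"dy": 0,"dz": 0,"roll": 0,"claw": 0.2}]'

```text
t: 45.12
eef_pos: [0.5374, -0.0807, 0.0419]
orientation: [[-0.117, 0.993, 0.001], [0.993, 0.117, -0.0], [-0.0, 0.001, -1.0]]
wrist_force: [-0.3, 0.5, -1.2]
gripper_width: 0.0615
```

apply_moves --moves '[{"dx": 0,"dy": 0,"dz": 0.12,"roll": 0,"claw": 0.2},{"dx": 0,"dy": 0,"dz": 0,"roll": 0,"claw": 0.2},{"dx": 0,"dy": 0,"dz": 0,"roll": 0,"claw": 0.2}]'

```text
t: 45.5
eef_pos: [0.5375, -0.0807, 0.0407]
orientation: [[-0.117, 0.993, 0.001], [0.993, 0.117, -0.0], [-0.0, 0.001, -1.0]]
wrist_force: [-0.5, 0.2, 0.8]
gripper_width: 0.0613
```

apply_moves --moves '[{"dx": 0,"dy": 0,"dz": 0,"roll": 0,"claw": 0.6},{"dx": 0,"dy": 0,"dz": 0,"roll": 0,"claw": 1},{"dx": 0,"dy": 0,"dz": 0,"roll": 0,"claw": 1},{"dx": 0,"dy": 0,"dz": -2,"roll": 0,"claw": 1},{"dx": 0,"dy": 0,"dz": -5,"roll": 0,"claw": 1},{"dx": 0,"dy": 0,"dz": -5,"roll": 0,"claw": 1},{"dx": 0,"dy": 0,"dz": -2,"roll": 0,"claw": 1},{"dx": -3,"dy": -1.5,"dz": 0,"roll": 0,"claw": 1},{"dx": -5.2,"dy": -2.6,"dz": 0,"roll": 0,"claw": 1},{"dx": -5.2,"dy": -2.6,"dz": 0,"roll": 0,"claw": 1},{"dx": -5.2,"dy": -2.6,"dz": 0,"roll": 0,"claw": 1},{"dx": -3.9,"dy": -2,"dz": 0,"roll": 0,"claw": 1},{"dx": 0,"dy": 0,"dz": 1,"roll": 0,"claw": 1},{"dx": 0,"dy": 0,"dz": 0,"roll": 0,"claw": 1},{"dx": 0,"dy": 0,"dz": 0,"roll": 0,"claw": 1}]'

```text
t: 47.38
eef_pos: [0.4517, -0.316, 0.1701]
orientation: [[-0.118, 0.993, -0.0], [0.993, 0.118, 0.001], [0.001, -0.0, -1.0]]
wrist_force: [-0.7, 0.2, -0.5]
gripper_width: 0.0872
```

```bash
python3 - <<'E'
from h import *
to(.4518,-.3172,.0599,.117)
for n in("wrist","top"): cv2.imwrite(f"pics/{n}31.png",arm.grab_frame(n)[:,:,::-1])
E
```

```text
t 47.375 pos [ 0.4517 -0.316   0.1701] F [-0.7  0.2 -0.5] w 0.0872 q [-0.67 -0.04  1.41  0.    1.78 -0.79]
jaw 0.1187 shift now [-1.300e-01 -1.000e-02  1.102e+01]
roll 0.002 shift after roll [-1.300e-01 -1.000e-02  1.102e+01]
```

View pics/wrist31.png

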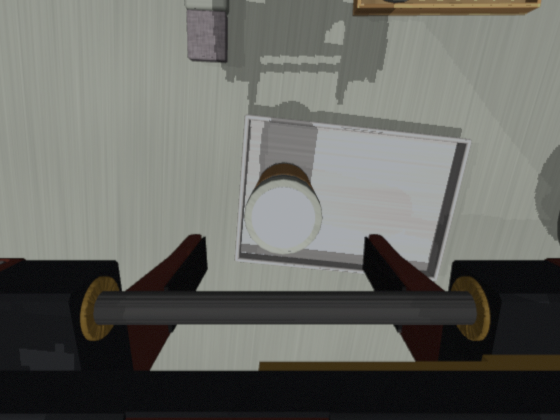

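View pics/top31.png

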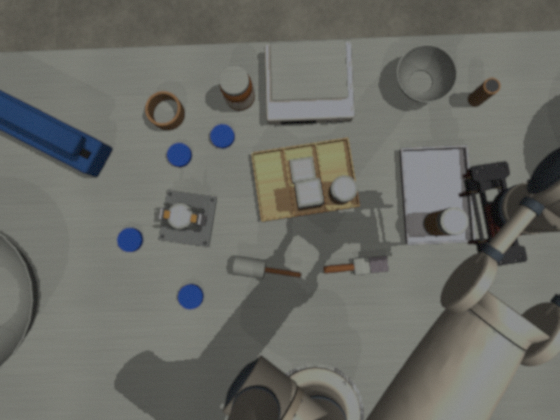

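The short tin is back in its lane, upright at (343,188). Now the tall tin.

apply_moves --moves '[{"dx": -0.08,"dy": 0,"dz": 3,"roll": 0.001,"claw": 1},{"dx": 0,"dy": 0,"dz": 4,"roll": 0,"claw": 1},{"dx": 0,"dy": 0,"dz": 2.7,"roll": 0,"claw": 1},{"dx": 0,"dy": 0,"dz": 1.3,"roll": 0,"claw": 1},{"dx": 0,"dy": 0,"dz": 0,"roll": 0,"claw": 1},{"dx": 0,"dy": 0,"dz": 0,"roll": 0,"claw": 1},{"dx": 0,"dy": 0,"dz": 0,"roll": 0,"claw": 0.2},{"dx": 0,"dy": 0,"dz": 0,"roll": 0,"claw": 0.2},{"dx": 0,"dy": 0,"dz": 0,"roll": 0,"claw": 0.2},{"dx": 0,"dy": 0,"dz": 0,"roll": 0,"claw": 0.2}]' --squeeze 20

```text
t: 48.72
eef_pos: [0.4513, -0.3183, 0.0606]
orientation: [[-0.116, 0.993, 0.0], [0.993, 0.116, -0.0], [-0.0, 0.0, -1.0]]
wrist_force: [-1.2, 0.1, 1.7]
gripper_width: 0.0618
```

```bash
python3 - <<'E'
from h import *
to(.5166,.0833,.0609,.117)
E
```

```text
t 48.725 pos [ 0.4513 -0.3183  0.0606] F [-1.2  0.1  1.7] w 0.0618 q [-0.68 -0.02  1.58 -0.    1.58 -0.79]
jaw 0.1159 shift now [39.13 11.12 -0.05]
roll -0.001 shift after roll [39.12 11.17 -0.05]
```

apply_moves --moves '[{"dx": 0,"dy": 0,"dz": -1,"roll": 0,"claw": 0.2},{"dx": 0,"dy": 0,"dz": -3,"roll": 0,"claw": 0.2},{"dx": 0,"dy": 0,"dz": -4,"roll": 0,"claw": 0.2},{"dx": 0,"dy": 0,"dz": -4,"roll": 0,"claw": 0.2},{"dx": 2,"dy": 0.6,"dz": -2,"roll": 0,"claw": 0.2},{"dx": 3.5,"dy": 1,"dz": 0,"roll": 0,"claw": 0.2},{"dx": 4.5,"dy": 1.3,"dz": 0,"roll": 0,"claw": 0.2},{"dx": 4.5,"dy": 1.3,"dz": 0,"roll": 0,"claw": 0.2},{"dx": 4.5,"dy": 1.3,"dz": 0,"roll": 0,"claw": 0.2},{"dx": 4.5,"dy": 1.3,"dz": 0,"roll": 0,"claw": 0.2},{"dx": 4.5,"dy": 1.3,"dz": 0,"roll": 0,"claw": 0.2},{"dx": 4.5,"dy": 1.3,"dz": 0,"roll": 0,"claw": 0.2},{"dx": 4,"dy": 1.1,"dz": 0,"roll": 0,"claw": 0.2},{"dx": 2.5,"dy": 0.6,"dz": 0,"roll": 0,"claw": 0.2},{"dx": 0,"dy": 0,"dz": 2,"roll": 0,"claw": 0.2},{"dx": 0,"dy": 0,"dz": 0,"roll": 0,"claw": 0.2},{"dx": 0,"dy": 0,"dz": 0,"roll": 0,"claw": 0.2}]'

```text
t: 50.85
eef_pos: [0.516, 0.0824, 0.1804]
orientation: [[-0.116, 0.993, -0.001], [0.993, 0.116, 0.0], [0.0, -0.001, -1.0]]
wrist_force: [0.7, 0.3, -2.6]
gripper_width: 0.0617
```

```bash
python3 - <<'E'
from h import *
to(.5162,.0822,.0616,.117)
cv2.imwrite("pics/w32.png",arm.grab_frame("wrist")[:,:,::-1])
E
```

```text
t 50.85 pos [0.516  0.0824 0.1804] F [ 0.7  0.3 -2.6] w 0.0617 q [ 0.09 -0.12  1.46  0.    1.8  -0.02]
jaw 0.1161 shift now [-0.02  0.02 11.88]
roll -0.001 shift after roll [-0.02  0.02 11.88]
```

View pics/w32.png

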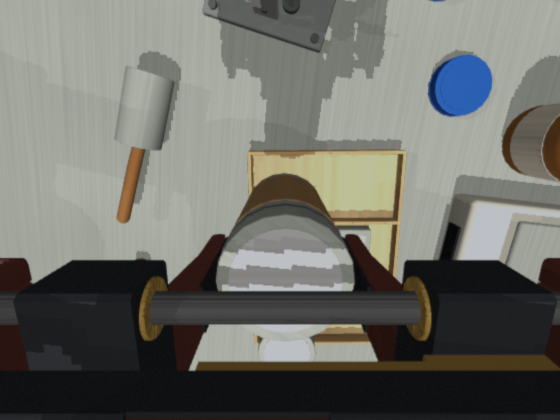

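apply_moves --moves '[{"dx": 0,"dy": 0,"dz": 2,"roll": 0,"claw": 0.2},{"dx": 0,"dy": 0,"dz": 3,"roll": 0,"claw": 0.2},{"dx": 0,"dy": 0,"dz": 3,"roll": 0,"claw": 0.2},{"dx": 0,"dy": 0,"dz": 2,"roll": 0,"claw": 0.2},{"dx": 0,"dy": 0,"dz": 1,"roll": 0,"claw": 0.2},{"dx": 0,"dy": 0,"dz": 0.4,"roll": 0,"claw": 0.2},{"dx": 0,"dy": 0,"dz": 0,"roll": 0,"claw": 0.2},{"dx": 0,"dy": 0,"dz": 0,"roll": 0,"claw": 0.2}]'

```text
t: 51.9
eef_pos: [0.5171, 0.0822, 0.0674]
orientation: [[-0.116, 0.993, 0.002], [0.993, 0.116, 0.0], [-0.0, 0.002, -1.0]]
wrist_force: [0.2, 0.3, -2.4]
gripper_width: 0.0618
```

apply_moves --moves '[{"dx": 0,"dy": -0.05,"dz": 0.3,"roll": 0,"claw": 0.2},{"dx": 0,"dy": 0,"dz": 0.2,"roll": 0,"claw": 0.2},{"dx": 0,"dy": 0,"dz": 0,"roll": 0,"claw": 0.2},{"dx": 0,"dy": 0,"dz": 0,"roll": 0,"claw": 0.2}]'

```text
t: 52.4
eef_pos: [0.516, 0.0821, 0.0615]
orientation: [[-0.116, 0.993, 0.0], [0.993, 0.116, 0.0], [-0.0, 0.0, -1.0]]
wrist_force: [-0.9, 0.1, 1.3]
gripper_width: 0.0619
```

apply_moves --moves '[{"dx": 0,"dy": 0,"dz": 0,"roll": 0,"claw": 0.6},{"dx": 0,"dy": 0,"dz": 0,"roll": 0,"claw": 1},{"dx": 0,"dy": 0,"dz": 0,"roll": 0,"claw": 1},{"dx": 0,"dy": 0,"dz": -2,"roll": 0,"claw": 1},{"dx": 0,"dy": 0,"dz": -5,"roll": 0,"claw": 1},{"dx": 0,"dy": 0,"dz": -5,"roll": 0,"claw": 1},{"dx": 0,"dy": 0,"dz": -3,"roll": 0,"claw": 1},{"dx": -3,"dy": -2,"dz": 0,"roll": 0,"claw": 1},{"dx": -5,"dy": -2,"dz": 0,"roll": 0,"claw": 1},{"dx": -5,"dy": -2,"dz": 0,"roll": 0,"claw": 1},{"dx": -5,"dy": -2,"dz": 0,"roll": 0,"claw": 1},{"dx": -5,"dy": 0,"dz": 0,"roll": 0,"claw": 1},{"dx": -5,"dy": 0,"dz": 0,"roll": 0,"claw": 1},{"dx": -4,"dy": 0,"dz": 0,"roll": 0,"claw": 1},{"dx": 0,"dy": 0,"dz": 0,"roll": 0,"claw": 1},{"dx": 0,"dy": 0,"dz": 0,"roll": 0,"claw": 1}]'

```text
t: 54.4
eef_pos: [0.4736, -0.2447, 0.2123]
orientation: [[-0.116, 0.993, 0.001], [0.993, 0.116, -0.0], [-0.0, 0.001, -1.0]]
wrist_force: [0.7, 0.6, -0.5]
gripper_width: 0.0876
```

```bash
python3 - <<'E'
from h import *
to(.5162,.0822,.0616,.117)
for n in("wrist","side","top"): cv2.imwrite(f"pics/{n}33.png",arm.grab_frame(n)[:,:,::-1])
crop("pics/top33.png","pics/c33.png",145,130,365,255,3.6)
crop("pics/side33.png","pics/c33s.png",180,130,420,280,3.3)
E
```

```text
t 54.4 pos [ 0.4736 -0.2447  0.2123] F [ 0.7  0.6 -0.5] w 0.0876 q [-0.54 -0.09  1.38  0.    1.85 -0.66]
jaw 0.1159 shift now [31.98  8.   15.07]
roll -0.001 shift after roll [31.97  8.04 15.07]
```

View pics/c33.png

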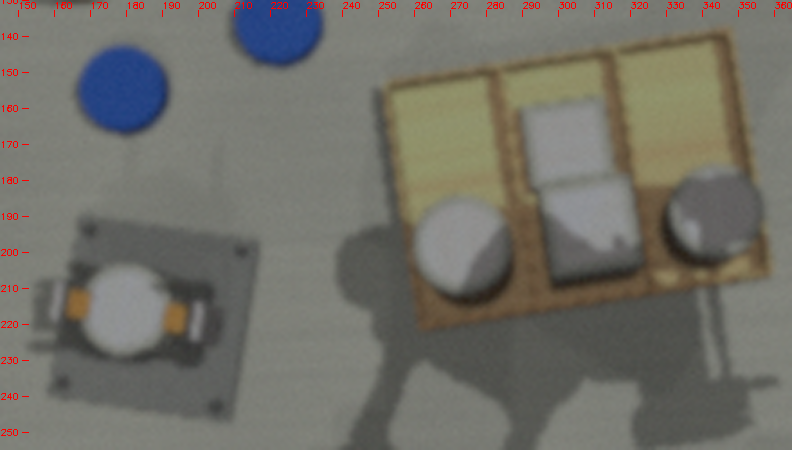

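View pics/c33s.png

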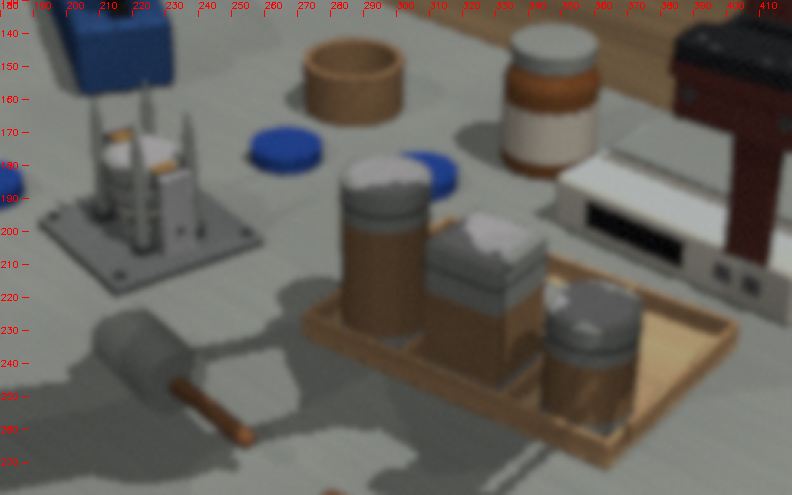

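View pics/top33.png

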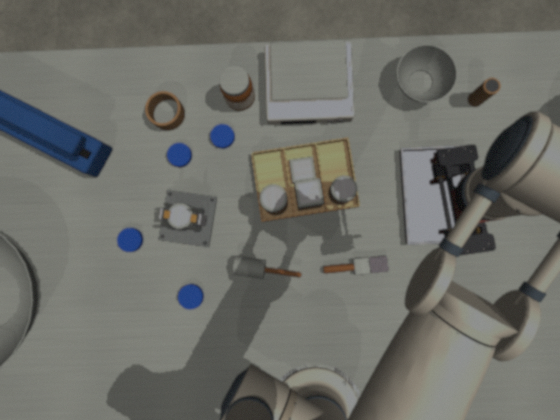

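The tall tin is back at (273,198) and the short tin at (343,188), the same pixels as at the start, both upright. The square tin and lid haven't moved. Both lids are under the catches, and the gripper is open and clear of everything.

```bash
python3 -c "
from bench import arm
print(arm.job_done())"
```

```text
the job is handed in; nothing more can be done
None
```

The job is done and handed in at about 54 s. I set the tall and short tins aside upright on the sheet pan, then pushed both round lids into the magazine. After that I put each tin back at the pose it was picked from, to within about 1 mm by the arm's readings.

**Last checks:**
- **Lids:** The pictures taken after each release show that lid lying flat with both brass flaps out over it. I could not read the follower's travel directly, so I judged the catch from the pictures and the push force of about 6 N.
- **Tins:** The final top and side views show both tins upright at their starting pixels. The square tin and square lid look unmoved, I did not touch the blue look-alikes, and the gripper is open and clear.

**What disagreed:**
- **Fingertip position:** The real fingertips ended about 27 mm short of the reported TCP. My first grip on a lid closed on air above it. I spotted this from the finger width and the pictures, felt down in small steps and used the corrected offset from then on.
- **Tin grips:** Because of that offset, the tins were held higher up than I had planned. They showed no sign of slipping.
- **Second lid:** It went in about 1 mm off the magazine axis, with up to about 3 N of side force. It still seated flat.

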